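# Clamp the filter case, open its flap and hold the filter plate over the white tile

## Robot

A 7-joint arm with a two-finger parallel gripper is mounted at the origin on the work surface. World frame = base frame: x ahead of the robot, y to its left, z up, the work surface at z = 0. Lengths are in m, angles in rad, forces in N, time in s.
With the tool pointing down it reaches from about 0.35 to 0.9 m from the base axis. Payload 7.2 kg.
Tool frame: the origin (TCP) lies at the very end of the fingers, on their centre line; the grasp point (between the pads) lies 19 mm behind it; z points along the fingers, y is the direction in which the jaws open and shut (so a half turn about z gives the same grasp; the last joint's range is limited). The gripper opens to 88 mm and grips with 3 to 60 N. Pads are 20 mm wide; open, the fingers measure 115 mm over their backs; the gripper's body (75 mm by 178 mm) begins 61 mm behind the grasp point.
Start: joints at [1.138, 0.411, -0.013, 1.596, 0.006, 1.134, -0.082], TCP at [0.223, -0.584, 0.223] pointing down, gripper open.
Joint ranges: [-2.95, 2.95], [-0.29, 1.99], [-1.47, 1.44], [0.14, 2.54], [-1.03, 4.17], [0.13, 1.85], [-2.86, 2.86]. Speed limits (rad/s): [2.39, 2.39, 3.01, 3.01, 3.14, 3.14, 3.14].

## Interface

Orientations are given as a unit quaternion [x, y, z, w].
In Python, from cell import monitor, eyes, robot gives the robot as it stands.
- The arm moves only by the tool move_arm, never from a script. Its argument "commands" is a list that holds one entry, the list of rows, each a list of 7 numbers: the shift along the tool's x, y, z in m, then the turn, a rotation vector about the tool's x, y, z in rad, then the opening, from 0 (shut) to 1 (fully open). A call has 1 to 5 rows; each row is the pose to reach, as a shift and turn from the pose measured when the call began, along the tool's axes at that moment; what a row does not reach only later rows make up. A row lasts 1/8 s, in which the tool goes at most 62.5 mm and 10.7 degrees, less where a joint would pass 70% of its speed; a pose out of reach is approached as far as the arm can. A call with a gripper value outside its range is refused whole. The fingers move at their own pace and stop on an object; "squeeze" is the grip in N (left out, the last holds). Time passes only in rows, so rows that repeat a pose let the fingers close. It gives the time, the measured TCP pose, the force and the opening at its end, in the units of the state.
- monitor.state(): the state, without advancing time (a new reading comes with each control period).
- eyes.capture(name): name is "scene" or "top" or "wrist"; returns a dict with "image" (420x560x3 uint8, blue, green, red), "fx", "fy", "cx", "cy" (pixels), "xyz" and "attitude" of the camera in the world. Camera axes: x right, y down, z forward; pixel columns grow to the right and rows downward; lengths in m; the calibration is good to about 2 mm. A picture is of the moment at which its call begins. There is no depth.
- robot.finish_job(): hands the job in, once; it reports no verdict.
The state is a dict: "clock": time; "qpos": joint angles; "joint_vel": joint speeds; "effort": joint torques, N m; "eef_pos": TCP position; "eef_rot": TCP orientation; "ft_force": force on the tool from outside, world axes, zero at the start; "ft_torque": the same for the moment, N m; "finger_gap": finger opening in m.
Only numpy, scipy, OpenCV 4.12 (cv2) and the standard library are available. Lean on these libraries where they do the work, as an engineer would, in place of code of your own. Each camera call takes 0.05 s, during which the arm holds its last target.

## Task

First turn the crank of the bench vise clockwise until its jaw firmly clamps the loose filter case, then lift the case's cover flap and swing it over past upright, leaving it open. Draw the filter plate hidden inside straight up out of its slot by its tab and finish holding it there for inspection: upright and still over the middle of the white tile, its lower edge about 8 cm above it and touching nothing, with the case still clamped. Do not let go of the plate at the end, do not lift or tip the case, and leave the bottles and glassware standing where they are.

Things in the scene. Friction and masses are not known exactly. Their poses are not given: they have to be found in the camera images.
- vise: Low bench vise fixed to the bench: base 130 (x) x 320 (y) x 12 mm, fixed jaw at its -y end (face at y = -62 mm), sliding jaw, and at its +y end a grey gearbox (70 x 70 mm, top at 90 mm) with a crank on top. Origin at bench level midway between the open jaws, which close along its y axis. Yaw within 0.25 rad. Jaws are 70 mm wide, tops 62 mm above the bench.
- jaw: The vise's sliding jaw: steel block 70 mm wide, 62 mm high, faced with a black springy rubber pad 12 mm thick; origin at bench level in the plane of the open pad's face, axes as the vise's. Moves towards the vise's -y, 8 mm per rad of crank, pushes the loose case against the fixed jaw, then squeezes the pad up to 5 mm (20 N). Holds by friction when the crank is let go.
- crank (a joint): Crank angle, rad; grows clockwise seen from above, which closes the jaw; stop at 4.2. At 0 the arm points along the vise's +x (away from the robot); starts between 0 and 0.6. About 4 N on the knob turns it. At about 3.0 the case meets both jaws, then the knob stiffens: at 3.4 to 3.6 (about 7 N) the clamp is firm, and past 3.6 it is solid.
- crank_axle (a point): Point on the crank's upright axle at the height of the middle of the knob (147 mm above the bench), 165 mm along the vise's +y from its origin.
- crank_knob (a point): Middle of the crank's upright aluminium knob, 45 mm from the axle: diameter 18, height 44 mm (125 to 169 mm above the bench). The knob spins freely on its pin, so it can be held with a constant hand yaw while going round. The crank arm lies just below, its top at 120 mm.
- case: Grey filter case, loose, 100 x 100 x 95 mm, 0.7 kg, on the vise base (underside at 12 mm) between the jaws. Origin at centre of underside, front is -x, yaw within 0.05 rad of the vise's. Clamping slides it and squares it up to the fixed jaw. Walls 5 mm; under the flap is an open space 90 x 90 mm down to 46 mm above the underside, then a slot 60 (x) x 10 (y) mm down to 10 mm.
- flap (a joint): Angle of the case's cover flap, rad: 0 shut, upright at 1.57, stop at 1.95. It hinges about the case's y axis on the far (+x) rim, so its front edge rises and goes over away from the robot. Friction hinge: it stays where it is left; about 1 N at the grip moves it. Starts between 0 and 0.1.
- flap_grip (a point): Middle of the flap's grip: a round aluminium bar along the case's y, 30 mm long, diameter 16 mm, carried on a 14 mm wide neck in front of the flap, 32 mm clear of the flap's edge and 134 mm from the hinge line. Taken by its two ends (30 mm apart along y) it turns between the fingers as the flap swings.
- flap_hinge (a point): Middle of the flap's hinge line: 50 mm along case +x from the case's centre, 98 mm above its underside; it runs along the case's y.
- plate: Filter plate hidden under the flap, 0.06 kg: aluminium frame 56 (x) x 6 (y) x 50 mm (z) with glass, and on its top edge an aluminium tab 26 (x) x 10 (y) mm from z = 50 to 80 mm. It stands upright in the case's slot, foot 10 mm above the case's underside, 2 mm play all round, axes as the case's. Origin at the middle of its lower edge, z up towards the tab.
- plate_foot (a point): Middle of the plate's lower edge (same point as the plate's origin).
- plate_tab (a point): Middle of the plate's tab, 65 mm above its lower edge; take it across its 10 mm thickness (the case's y). When in the case it is 75 mm above the case's underside, 20 mm below the rim.
- tile: Square white ceramic tile fixed flat on the bench to the right of the vise, 110 x 110 x 8 mm; origin at the centre of its underside.
- amber_bottle: Bystander, not to be disturbed: amber glass bottle with black cap, diameter 64, height 150 mm. Origin at the centre of its foot.
- beaker: Bystander, not to be disturbed: glass beaker, diameter 70, height 90 mm. Origin at the centre of its foot.
- small_beaker: Bystander, not to be disturbed: small glass beaker, diameter 48, height 55 mm. Origin at the centre of its foot.
- flask: Bystander, not to be disturbed: conical glass flask, foot diameter 72, height 118 mm. Origin at the centre of its foot.
- dropper: Bystander, not to be disturbed: small white dropper bottle, diameter 28, height 65 mm. Origin at the centre of its foot.
- wash_bottle: Bystander, not to be disturbed: clear plastic wash bottle, diameter 60, height 140 mm. Origin at the centre of its foot.
There are look-alikes about, which are no part of the job. What is shaped like the case but green is not meant.

How it is judged:
By the outcome, as a careful person would: the job done as asked, in the order asked, and still so for the second after the job is handed in, while the arm keeps its last pose, push and grip.
It also fails if it takes over 72 s, if anything falls off the work surface, if the arm or the gripper's body presses on something with over 40 N, if the wrist force passes 120 N, or if a joint passes its speed limit or range.

## Working session

There is one attempt and no reset: what is moved stays moved. The work goes in short steps, Python scripts to look and compute and a tool call to move; the robot and the scene stay as the last step left them, time stands still between calls to the robot, and variables do not carry over. Pictures are saved under pics/ and viewed, and the job is handed in when it is done.

Besides the shell and the picture viewer there is one more tool, called as name(argument=value, ...) on one line, values as JSON. move_arm: Moves the arm, as the interface text tells. Its arguments: {"type":"object","properties":{"commands":{"type":"array","items":{"type":"array","items":{"type":"array","items":{"type":"number"}}}},"squeeze":{"type":"number"}},"required":["commands"]}

```bash
ls -la; mkdir -p pics; python3 - <<'E'
from cell import monitor, eyes, robot
import cv2
print(monitor.state())
for n in ["scene","top","wrist"]:
    c=eyes.capture(n); cv2.imwrite(f"pics/{n}0.png",c["image"]); print(n,{k:v for k,v in c.items() if k!="image"})
E
```

```text
total 12
drwxr-xr-x  3 agent agent 4096 Dec  7 06:57 .
drwxr-xr-x 23 root  root  4096 Dec  7 06:57 ..
drwxr-xr-x  2 agent agent 4096 Dec  7 06:57 pics
{'clock': 0.0, 'qpos': array([ 1.13777203,  0.41189679, -0.01272859,  1.59703365,  0.00561802,
        1.1342996 , -0.08215706]), 'joint_vel': array([-1.15857375e-03, -5.77440187e-05, -2.66552584e-04, -1.02662779e-03,
        1.21486934e-04,  6.69717959e-04,  1.03091530e-03]), 'effort': array([-2.22905757e-03, -5.87956238e+01,  6.41375408e-01, -2.91085768e+01,
       -5.37247269e-02,  1.83049904e-02,  1.15680864e-04]), 'eef_pos': array([ 0.22277522, -0.58340945,  0.22181519]), 'eef_rot': array([ 9.83400475e-01,  1.81446591e-01, -2.05427938e-04, -7.74003724e-04]), 'ft_force': array([-0.1091435 , -0.48212863,  0.97343557]), 'ft_torque': array([ 0.00507665,  0.02544089, -0.00275764]), 'finger_gap': 0.08761183746803636}
scene {'fx': 479.5183973858382, 'fy': 479.5183973858382, 'cx': 279.05852492137046, 'cy': 206.70281407732102, 'xyz': array([0.9225942 , 0.75219085, 1.01724719]), 'attitude': array([ 0.22132971,  0.89958234, -0.36325288, -0.09905615])}
top {'fx': 381.16389568570037, 'fy': 381.16389568570037, 'cx': 276.21601070372037, 'cy': 216.9624915729117, 'xyz': array([ 0.2488917 , -0.03404045,  1.3351025 ]), 'attitude': array([ 0.72663519, -0.6788567 ,  0.07257608, -0.07673065])}
wrist {'fx': 327.0970189444528, 'fy': 327.0970189444528, 'cx': 280.53958467229927, 'cy': 209.46098872330296, 'xyz': array([ 0.30037106, -0.55274146,  0.38389802]), 'attitude': array([ 0.81369102, -0.56028955, -0.0881738 ,  0.12731034])}
```

View pics/scene0.png

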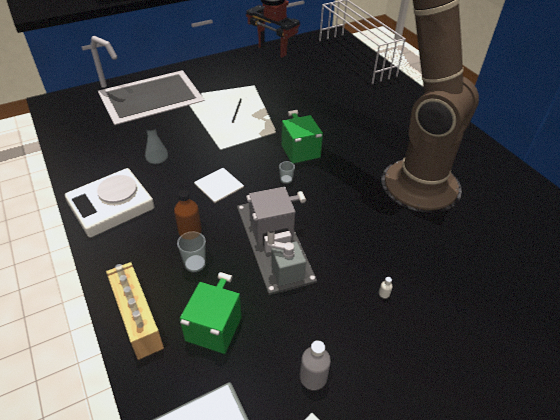

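View pics/top0.png

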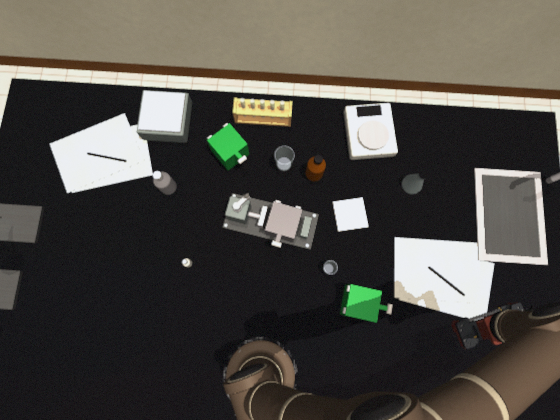

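View pics/wrist0.png

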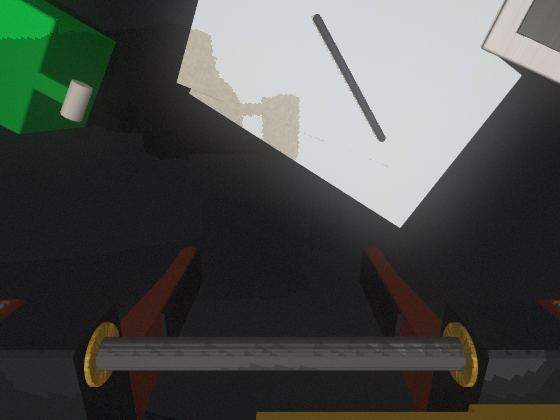

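The top view shows the vise at about (270,220), the gearbox and crank at (238,205), the grey case at (284,221), its grip at (277,243) and the tile at (351,214). The green look-alikes are at (228,146) and (363,303). Next I'll zoom in.

```bash
cat > h.py <<'E'
import numpy as np, cv2
from scipy.spatial.transform import Rotation as R
from cell import monitor, eyes, robot
def ray(c,u,v):
    d=R.from_quat(c["attitude"]).apply([(u-c["cx"])/c["fx"],(v-c["cy"])/c["fy"],1.]); return np.array(c["xyz"]),d
def onz(c,u,v,z):
    o,d=ray(c,u,v); return o+d*(z-o[2])/d[2]
def proj(c,p):
    q=R.from_quat(c["attitude"]).inv().apply(np.array(p)-c["xyz"]); return np.array([c["fx"]*q[0]/q[2]+c["cx"],c["fy"]*q[1]/q[2]+c["cy"]])
def tri(c1,p1,c2,p2):
    o1,d1=ray(c1,*p1);o2,d2=ray(c2,*p2);d1/=np.linalg.norm(d1);d2/=np.linalg.norm(d2)
    s=np.linalg.lstsq(np.c_[d1,-d2],o2-o1,rcond=None)[0]
    a,b=o1+s[0]*d1,o2+s[1]*d2
    return (a+b)/2,np.linalg.norm(a-b)
def crop(c,u0,v0,w,h,k,fn):
    im=c["image"][v0:v0+h,u0:u0+w]; cv2.imwrite(fn,cv2.resize(im,None,fx=k,fy=k,interpolation=cv2.INTER_CUBIC))
E
python3 - <<'E'
from h import *
c=eyes.capture("top"); crop(c,210,180,160,110,5,"pics/topz.png")
m=cv2.imread("pics/topz.png");cv2.imwrite("pics/topz.png",cv2.convertScaleAbs(m,alpha=1.8))
c=eyes.capture("scene"); crop(c,225,170,110,130,4,"pics/scz.png")
m=cv2.imread("pics/scz.png");cv2.imwrite("pics/scz.png",cv2.convertScaleAbs(m,alpha=1.8))
E
```

```text
(no output)
```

View pics/topz.png

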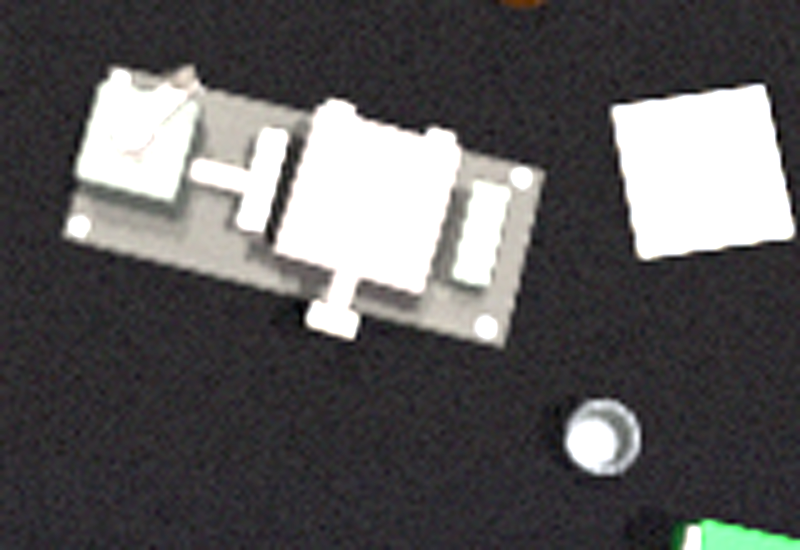

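View pics/scz.png

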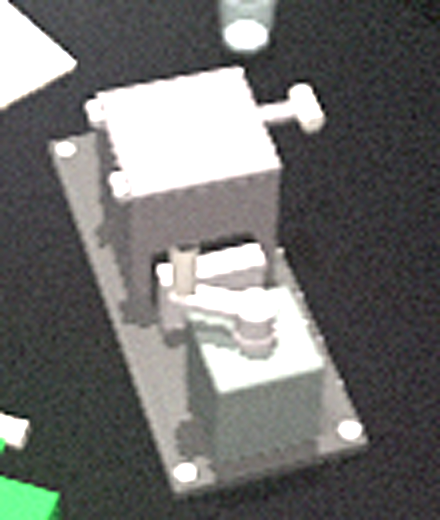

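```bash
python3 - <<'E'
from h import *
t=eyes.capture("top"); s=eyes.capture("scene")
T=lambda u,v:(u/5+210-.4,v/5+180-.4); S=lambda u,v:(u/4+225-.4,v/4+170-.4)
cs=[onz(t,*T(*p),.012) for p in [(110,66),(545,167),(505,348),(65,238)]]
for c in cs: print(c)
cs=np.array(cs); print("lens",[np.linalg.norm(cs[i]-cs[(i+1)%4]) for i in range(4)],"cen",cs.mean(0))
ey=(cs[0]-cs[1]+cs[3]-cs[2])[:2]; print("yaw",np.arctan2(-ey[0],ey[1]))
ex=(cs[0]-cs[3]+cs[1]-cs[2])[:2]; print("yaw",np.arctan2(ex[1],ex[0]))
# same from scene
sc=[onz(s,*S(*p),.012) for p in [(178,492),(50,142),(367,440)]]
print("scene +y+x corner,-y+x corner,+y-x corner",sc)
m=cv2.inRange(t["image"][:, :, ],(150,150,150),(255,255,255))
tl=np.array([onz(t,*T(*p),.008) for p in [(613,105),(765,86),(794,238),(641,259)]]);print("tile",tl,tl.mean(0))
print("flap top z~.11",[onz(t,*T(*p),.11) for p in [(318,105),(458,140),(423,293),(273,253)]])
print("grip", tri(t,T(333,319),s,S(305,108)))
print("knob top", onz(t,*T(190,74),.169), onz(s,*S(183,250),.169), tri(t,T(190,78),s,S(184,255)))
E
```

```text
[0.61042203 0.14973917 0.012     ]
[ 0.55726646 -0.16599757  0.012     ]
[ 0.42604272 -0.14391308  0.012     ]
[0.48286195 0.16980501 0.012     ]
lens [np.float64(0.3201799616588064), np.float64(0.1330691348063447), np.float64(0.3188219998128636), np.float64(0.1291286650349748)] cen [0.51914829 0.00240838 0.012     ]
yaw -0.1729684863884704
yaw -0.1614606837357929
scene +y+x corner,-y+x corner,+y-x corner [array([0.60941024, 0.14891758, 0.012     ]), array([ 0.55332277, -0.16500487,  0.012     ]), array([0.48427264, 0.16930411, 0.012     ])]
tile [[ 0.60719205 -0.21315054  0.008     ]
 [ 0.62878605 -0.32193187  0.008     ]
 [ 0.51868542 -0.34469059  0.008     ]
 [ 0.49622148 -0.23704936  0.008     ]] [ 0.56272125 -0.27920559  0.008     ]
flap top z~.11 [array([ 0.5663176, -0.0040373,  0.11     ]), array([ 0.54879381, -0.09802487,  0.11      ]), array([ 0.44516452, -0.08085779,  0.11      ]), array([0.46485071, 0.0183382 , 0.11      ])]
grip (array([ 0.42418918, -0.0239859 ,  0.11272415]), np.float64(0.0009467855560545148))
knob top [0.56574006 0.07686635 0.169     ] [0.57854426 0.0944515  0.169     ] (array([0.56979293, 0.07901643, 0.14418099]), np.float64(4.5459030146818276e-05))
```

```bash
python3 - <<'E'
from h import *
t=eyes.capture("top"); s=eyes.capture("scene")
crop(t,220,185,50,45,12,"pics/a.png"); crop(s,255,220,65,60,12,"pics/b.png")
a=cv2.imread("pics/a.png");b=cv2.imread("pics/b.png")
a=cv2.convertScaleAbs(a,alpha=1.3);
cv2.imwrite("pics/a.png",a);cv2.imwrite("pics/b.png",b)
# predict
yaw=-.168;ex=np.array([np.cos(yaw),np.sin(yaw),0]);ey=np.array([-np.sin(yaw),np.cos(yaw),0])
o=np.array([.519,.0024,0])-.04*ey
for z in (.09,.12,.169):
  p=o+.165*ey+[0,0,z]; print(z,p,(proj(t,p)-[220,185])*12,(proj(s,p)-[255,220])*12)
for th in (0,.3,.6,.9):
  p=o+.165*ey+[0,0,.169]+.045*(np.cos(th)*ex-np.sin(th)*ey); print(th,(proj(t,p)-[220,185])*12,(proj(s,p)-[255,220])*12)
E
```

```text
0.09 [0.53990136 0.12564015 0.09      ] [170.17753885 265.84080092] [420.54886095 437.31674035]
0.12 [0.53990136 0.12564015 0.12      ] [158.49382074 240.04296061] [425.60797711 344.15867667]
0.169 [0.53990136 0.12564015 0.169     ] [138.1853537  195.20153387] [434.28898572 184.30744428]
0 [181.92416097  35.25052904] [214.1816774  237.73535186]
0.3 [228.54992701  53.64741591] [202.98199205 185.45376012]
0.6 [267.25510863  84.66515002] [212.48023677 133.93013315]
0.9 [294.60156065 125.62967658] [241.35107452  87.65346839]
```

View pics/a.png

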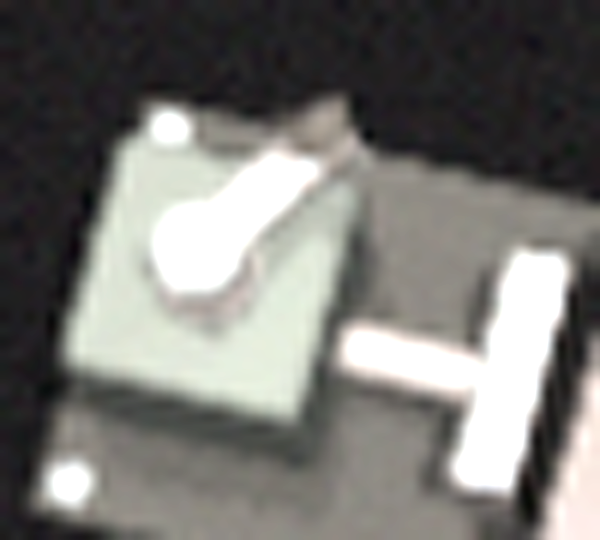

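View pics/b.png

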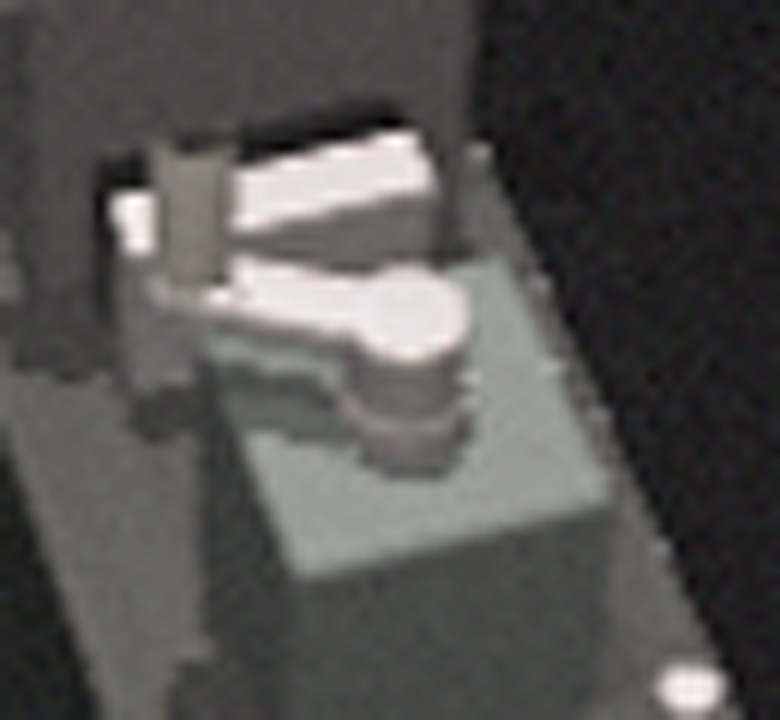

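```bash
python3 - <<'E'
from h import *
t=eyes.capture("top"); s=eyes.capture("scene")
A=lambda u,v:(u/12+220-.46,v/12+185-.46); B=lambda u,v:(u/12+255-.46,v/12+220-.46)
print("hub",onz(t,*A(198,243),.12),onz(s,*B(410,310),.12),tri(t,A(198,243),s,B(410,310)))
print("gb top",onz(t,*A(212,275),.09), [onz(t,*A(*p),.09) for p in [(125,130),(360,185),(300,420),(62,365)]])
print("gb top scene",[onz(s,*B(*p),.09) for p in [(300,578),(608,500),(490,255)]])
print("knobtop",onz(t,*A(325,102),.169),onz(s,*B(193,155),.169), "bottom",onz(s,*B(190,288),.125))
print("grip ends?", )
E
```

```text
hub [0.54125348 0.11643196 0.12      ] [0.53870071 0.11467373 0.12      ] (array([0.54022322, 0.11635466, 0.12280257]), np.float64(0.0008875244271387186))
gb top [0.5395495  0.11540936 0.09      ] [array([0.57974245, 0.14361558, 0.09      ]), array([0.56829886, 0.07623044, 0.09      ]), array([0.49992007, 0.08730801, 0.09      ]), array([0.51100797, 0.15480935, 0.09      ])]
gb top scene [array([0.57895731, 0.14408333, 0.09      ]), array([0.51420465, 0.15540606, 0.09      ]), array([0.50364621, 0.08794203, 0.09      ])]
knobtop [0.56998255 0.08032956 0.169     ] [0.57848358 0.09573042 0.169     ] bottom [0.57747858 0.09293429 0.125     ]
grip ends?
```

```bash
python3 - <<'E'
from h import *
t=eyes.capture("top"); s=eyes.capture("scene")
yaw=-.168;ex=np.array([np.cos(yaw),np.sin(yaw),0]);ey=np.array([-np.sin(yaw),np.cos(yaw),0])
ax=np.array([.540,.1158,0])
for th in (.2,.35,.5,.65):
  for z in (.12,.125,.169):
    p=ax+[0,0,z]+.045*(np.cos(th)*ex-np.sin(th)*ey); print(th,z,p.round(3),((proj(t,p)-[220,185])*12+5).round(),((proj(s,p)-[255,220])*12+5).round())
E
```

```text
0.2 0.12 [0.582 0.1   0.12 ] [272. 103.] [185. 334.]
0.2 0.125 [0.582 0.1   0.125] [270.  98.] [185. 318.]
0.2 0.169 [0.582 0.1   0.169] [256.  53.] [186. 174.]
0.35 0.12 [0.579 0.094 0.12 ] [293. 115.] [184. 308.]
0.35 0.125 [0.579 0.094 0.125] [291. 110.] [184. 292.]
0.35 0.169 [0.579 0.094 0.169] [278.  65.] [185. 148.]
0.5 0.12 [0.575 0.088 0.12 ] [312. 129.] [187. 283.]
0.5 0.125 [0.575 0.088 0.125] [310. 124.] [188. 267.]
0.5 0.169 [0.575 0.088 0.169] [298.  80.] [188. 122.]
0.65 0.12 [0.571 0.083 0.12 ] [328. 147.] [196. 258.]
0.65 0.125 [0.571 0.083 0.125] [327. 142.] [196. 242.]
0.65 0.169 [0.571 0.083 0.169] [315.  98.] [197.  98.]
```

```bash
cat >> h.py <<'E'
YAW=-.168
def tgt(yaw=YAW): # tool down, x along yaw
    return R.from_euler('z',yaw)*R.from_quat([1,0,0,0])
def mv(p,rot=None,st=None):
    st=st or monitor.state(); r0=R.from_quat(st["eef_rot"])
    rot=rot if rot is not None else tgt()
    return r0.inv().apply(np.array(p)-st["eef_pos"]).round(4),(r0.inv()*rot).as_rotvec().round(4)
E
python3 - <<'E'
from h import *
st=monitor.state(); w=eyes.capture("wrist"); r=R.from_quat(st["eef_rot"])
print(r.inv().apply(w["xyz"]-st["eef_pos"]), r.inv().apply(R.from_quat(w["attitude"]).as_matrix().T).round(3))
print(mv([.46,.125,.28]))
E
```

```text
[ 0.08342755 -0.00126432 -0.16200177] [[-0.     1.    -0.001]
 [-0.952 -0.    -0.306]
 [-0.306  0.     0.952]]
(array([ 0.4743, -0.5776, -0.0574]), array([ 1.000e-04, -0.000e+00,  5.329e-01]))
```

move_arm(commands=[[[0.042, -0.046, -0.02, 0, 0, 0, 1], [0.084, -0.092, -0.04, 0, 0, 0, 1], [0.126, -0.138, -0.057, 0, 0, 0, 1], [0.168, -0.184, -0.057, 0, 0, 0, 1], [0.21, -0.23, -0.057, 0, 0, 0, 1]]])

```text
clock: 1.32
eef_pos: [0.3351, -0.299, 0.2803]
eef_rot: [0.983, 0.181, 0.0, 0.001]
ft_force: [0.7, 0.2, 0.3]
finger_gap: 0.0876
```

move_arm(commands=[[[0.042, -0.046, 0, 0, 0, 0.1, 1], [0.084, -0.092, 0, 0, 0, 0.2, 1], [0.126, -0.138, 0, 0, 0, 0.3, 1], [0.168, -0.184, 0, 0, 0, 0.4, 1], [0.21, -0.23, 0, 0, 0, 0.5, 1]]])

```text
clock: 1.95
eef_pos: [0.4495, -0.0082, 0.2806]
eef_rot: [0.998, -0.069, 0.001, 0.001]
ft_force: [0.8, -0.9, -0.6]
finger_gap: 0.0877
```

```bash
python3 - <<'E'
from h import *
print(mv([.50,.115,.28]))
E
```

```text
(array([ 0.033 , -0.1291,  0.0005]), array([ 0.0013, -0.0029,  0.0289]))
```

move_arm(commands=[[[0.015, -0.05, 0, 0, 0, 0.03, 1], [0.033, -0.1, 0, 0, 0, 0.03, 1], [0.033, -0.129, 0, 0, 0, 0.03, 1], [0.033, -0.129, 0, 0, 0, 0.03, 1]]])

```text
clock: 2.45
eef_pos: [0.4998, 0.1175, 0.2804]
eef_rot: [0.997, -0.082, 0.001, 0.0]
ft_force: [-0.0, -0.3, -0.1]
finger_gap: 0.0879
```

```bash
python3 - <<'E'
from h import *
w=eyes.capture("wrist"); cv2.imwrite("pics/w1.png",w["image"])
import pickle; pickle.dump(w,open("w1.pkl","wb")); print(monitor.state()["eef_pos"],w["xyz"])
E
```

```text
[0.4998246  0.11551234 0.2803333 ] [0.58138786 0.10443129 0.44257692]
```

View pics/w1.png

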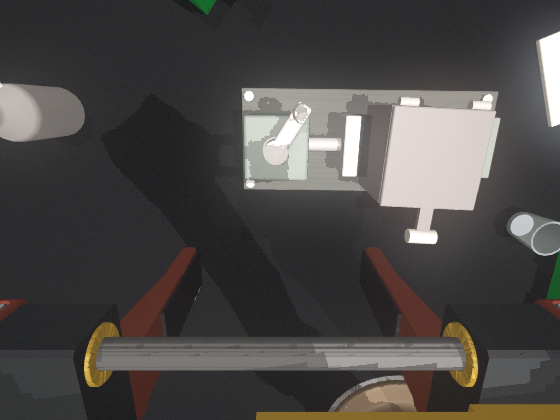

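The wrist view shows the vise squarely: hub at (276,150), knob top at (303,110), grip at (421,237).

```bash
python3 - <<'E'
from h import *
import pickle
w=pickle.load(open("w1.pkl","rb"))
crop(w,235,80,100,75,8,"pics/w1a.png"); crop(w,365,85,140,165,3.5,"pics/w1b.png")
for n,p,z in [("c1",(242,90),.012),("c2",(496,92),.012),("c3",(243,189),.012),("hub",(276,150),.12),("knob",(303,110),.169),("grip",(421,237),.112)]: print(n,onz(w,*p,z))
E
```

```text
c1 [0.60696378 0.148296   0.012     ]
c2 [ 0.55295762 -0.16193618  0.012     ]
c3 [0.4831304  0.17210862 0.012     ]
hub [0.54097373 0.11549273 0.12      ]
knob [0.57486722 0.08715081 0.169     ]
grip [ 0.42125578 -0.02431179  0.112     ]
```

View pics/w1a.png

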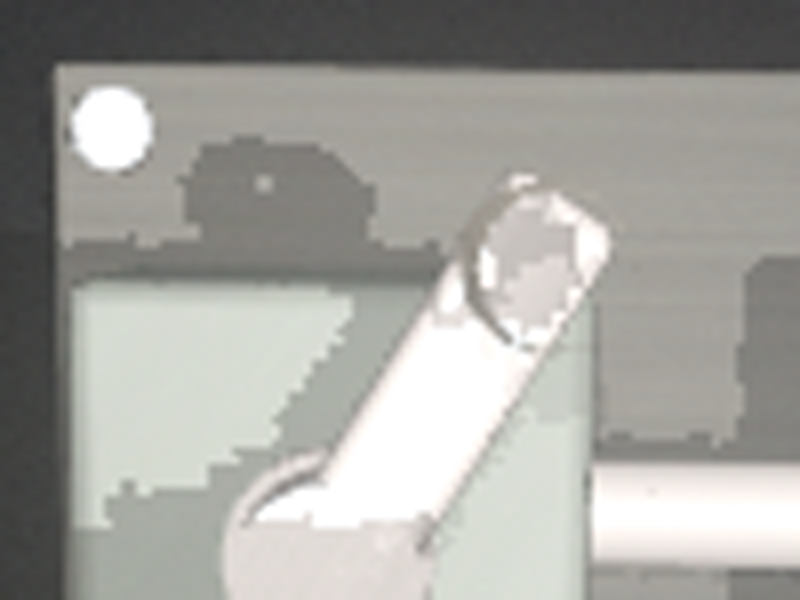

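View pics/w1b.png

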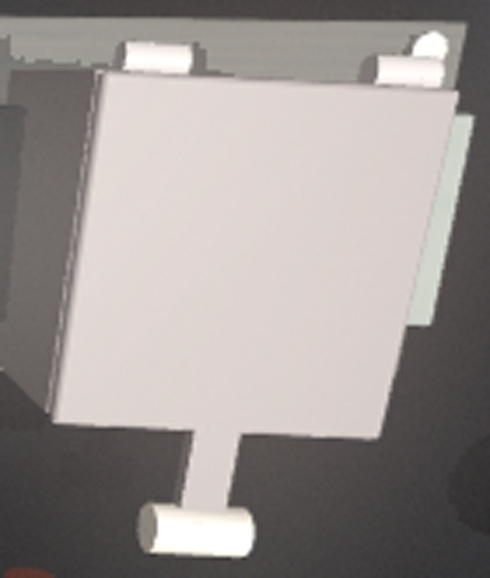

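```bash
python3 - <<'E'
from h import *
print(mv([.5755,.0875,.131]))
E
```

```text
(array([0.0789, 0.0148, 0.1495]), array([ 0.0014, -0.0024,  0.001 ]))
```

move_arm(commands=[[[0.05, 0.01, 0, 0, 0, 0, 1], [0.079, 0.015, 0.04, 0, 0, 0, 1], [0.079, 0.015, 0.09, 0, 0, 0, 0.7], [0.079, 0.015, 0.13, 0, 0, 0, 0.5], [0.079, 0.015, 0.1495, 0, 0, 0, 0.5]]], squeeze=40)

```text
clock: 3.12
eef_pos: [0.5745, 0.0851, 0.1291]
eef_rot: [0.996, -0.084, -0.0, 0.002]
ft_force: [0.1, -0.5, -0.1]
finger_gap: 0.0612
```

```bash
python3 - <<'E'
from h import *
w=eyes.capture("wrist"); cv2.imwrite("pics/w2.png",w["image"]); print(mv([.5755,.0875,.131]))
E
```

```text
(array([ 0.0011, -0.0024, -0.0033]), array([ 0.0034,  0.0015, -0.0007]))
```

View pics/w2.png

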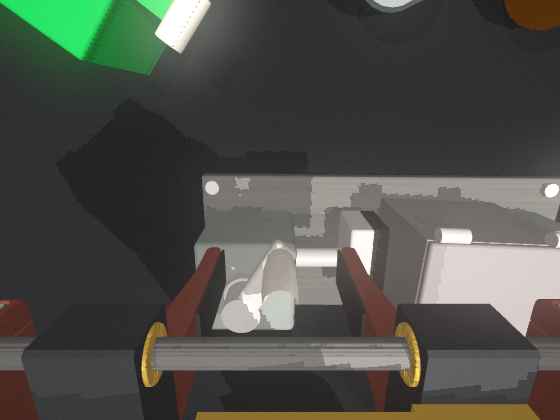

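The knob stands midway between the fingers at (280,290). Closing on it.

move_arm(commands=[[[0.001, -0.002, -0.003, 0, 0, 0, 0.2], [0.001, -0.002, -0.003, 0, 0, 0, 0], [0.001, -0.002, -0.003, 0, 0, 0, 0], [0.001, -0.002, -0.003, 0, 0, 0, 0]]], squeeze=40)

```text
clock: 3.68
eef_pos: [0.5757, 0.0866, 0.1316]
eef_rot: [0.996, -0.084, -0.0, 0.002]
ft_force: [0.4, -3.0, 2.7]
finger_gap: 0.0177
```

```bash
python3 - <<'E'
from h import *
w=eyes.capture("wrist"); cv2.imwrite("pics/w3.png",w["image"]); s=monitor.state();print(s["eef_pos"],s["finger_gap"],s["ft_force"])
YA=YAW;ex=np.array([np.cos(YA),np.sin(YA)]);ey=np.array([-np.sin(YA),np.cos(YA)])
d=s["eef_pos"][:2]-[.5402,.1158]; print(np.hypot(*d),np.arctan2(-d@ey,d@ex))
E
```

```text
[0.5757748  0.08648139 0.1315046 ] 0.016193550808473407 [ 0.35933613 -2.15894364  5.43031812]
0.04609931630048025 0.5212879530676721
```

View pics/w3.png

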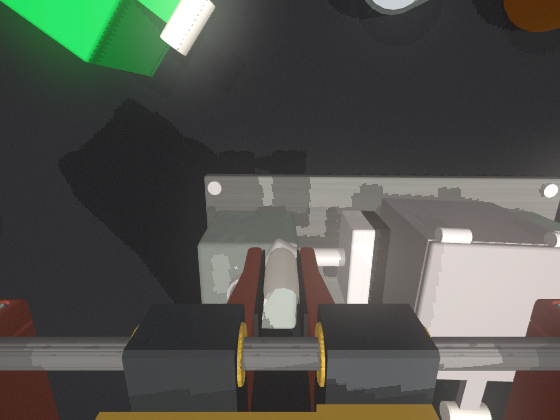

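move_arm(commands=[[[-0.0046, 0.0066, 0, 0, 0, 0, 0], [-0.0111, 0.0129, 0, 0, 0, 0, 0], [-0.0186, 0.0177, 0, 0, 0, 0, 0], [-0.027, 0.021, 0, 0, 0, 0, 0], [-0.0359, 0.0225, 0, 0, 0, 0, 0]]])

```text
clock: 4.35
eef_pos: [0.5364, 0.0709, 0.1317]
eef_rot: [0.996, -0.084, 0.0, 0.001]
ft_force: [5.6, 6.1, -4.7]
finger_gap: 0.0169
```

```bash
cat > ck.py <<'E'
from h import *
s=monitor.state();print(s["eef_pos"].round(4),s["finger_gap"],s["ft_force"].round(1))
YA=YAW;ex=np.array([np.cos(YA),np.sin(YA)]);ey=np.array([-np.sin(YA),np.cos(YA)])
d=s["eef_pos"][:2]-[.5402,.1158]; th=np.arctan2(-d@ey,d@ex)%(2*np.pi);print("r",np.hypot(*d),"th",th)
for t in th+.2*np.arange(1,6):
    p=np.r_[np.array([.5402,.1158])+.045*(np.cos(t)*ex-np.sin(t)*ey),.1315]; print(round(t,2),*mv(p,st=s))
E
python3 ck.py
```

```text
[0.5364 0.0709 0.1317] 0.01688125863722862 [ 5.6  6.1 -4.7]
r 0.04506451313702888 th 1.4866491599023066
1.69 [-0.009  -0.0002  0.0002] [ 0.0026 -0.0009 -0.001 ]
1.89 [-0.0178 -0.0021  0.0001] [ 0.0026 -0.0009 -0.001 ]
2.09 [-0.026  -0.0057  0.0001] [ 0.0026 -0.0009 -0.001 ]
2.29 [-0.0333 -0.0109  0.0001] [ 0.0026 -0.0009 -0.001 ]
2.49 [-0.0395 -0.0175  0.0001] [ 0.0026 -0.0009 -0.001 ]
```

move_arm(commands=[[[-0.009, 0, 0, 0, 0, 0, 0], [-0.018, -0.002, 0, 0, 0, 0, 0], [-0.026, -0.0057, 0, 0, 0, 0, 0], [-0.0333, -0.011, 0, 0, 0, 0, 0], [-0.0395, -0.0175, 0, 0, 0, 0, 0]]])

```text
clock: 4.97
eef_pos: [0.5016, 0.0943, 0.1317]
eef_rot: [0.996, -0.085, 0.002, 0.001]
ft_force: [11.6, 0.4, -10.1]
finger_gap: 0.0161
```

```bash
python3 ck.py
```

```text
[0.5016 0.0943 0.1317] 0.016077805477286964 [ 11.6   0.4 -10.1]
r 0.04414238441786151 th 2.4650857204876244
2.67 [-0.0056 -0.007   0.0002] [ 0.0018 -0.0043 -0.0017]
2.87 [-0.0089 -0.0153  0.0001] [ 0.0018 -0.0043 -0.0017]
3.07 [-0.0105 -0.0242  0.0001] [ 0.0018 -0.0043 -0.0017]
3.27 [-0.0103 -0.0332  0.0001] [ 0.0018 -0.0043 -0.0017]
3.47 [-0.0083 -0.0419  0.0001] [ 0.0018 -0.0043 -0.0017]
```

move_arm(commands=[[[-0.0045, -0.007, 0.001, 0, 0, 0, 0], [-0.0078, -0.0153, 0.001, 0, 0, 0, 0], [-0.0094, -0.0242, 0.001, 0, 0, 0, 0]]])

```text
clock: 5.35
eef_pos: [0.4964, 0.1176, 0.1314]
eef_rot: [0.996, -0.086, 0.002, 0.003]
ft_force: [1.0, -5.1, 6.9]
finger_gap: 0.0168
```

```bash
python3 ck.py; python3 - <<'E'
from h import *
t=eyes.capture("wrist"); cv2.imwrite("pics/w4.png",t["image"])
E
```

```text
[0.4964 0.1176 0.1314] 0.016758497404034678 [ 1.  -5.1  6.9]
r 0.043826564547072795 th 3.014364347090988
3.21 [-0.0014 -0.0088 -0.0002] [ 0.0049 -0.0054 -0.0032]
3.41 [ 0.0001 -0.0177 -0.0002] [ 0.0049 -0.0054 -0.0032]
3.61 [ 0.0033 -0.0261 -0.0002] [ 0.0049 -0.0054 -0.0032]
3.81 [ 0.0082 -0.0336 -0.0002] [ 0.0049 -0.0054 -0.0032]
4.01 [ 0.0144 -0.0401 -0.0002] [ 0.0049 -0.0054 -0.0032]
```

View pics/w4.png

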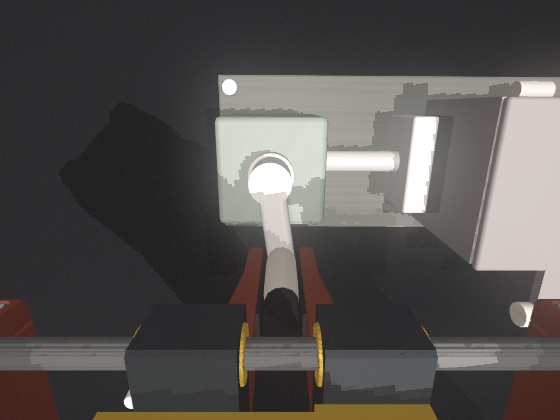

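move_arm(commands=[[[-0.001, -0.005, -0.0005, 0, 0, 0, 0], [-0.001, -0.0088, -0.0005, 0, 0, 0, 0], [0, -0.013, -0.0005, 0, 0, 0, 0], [0.001, -0.0177, -0.0005, 0, 0, 0, 0]]])

```text
clock: 5.9
eef_pos: [0.4999, 0.1332, 0.1315]
eef_rot: [0.996, -0.086, 0.002, 0.004]
ft_force: [2.4, -7.1, 1.3]
finger_gap: 0.0164
```

```bash
python3 ck.py
```

```text
[0.4999 0.1332 0.1315] 0.01637098447750233 [ 2.4 -7.1  1.3]
r 0.04394348528565605 th 3.3818812927679445
3.58 [ 0.0019 -0.0087 -0.0001] [ 0.0079 -0.0048 -0.0042]
3.78 [ 0.0065 -0.0165 -0.0001] [ 0.0079 -0.0048 -0.0042]
3.98 [ 0.0126 -0.0231 -0.0001] [ 0.0079 -0.0048 -0.0042]
4.18 [ 0.0198 -0.0284 -0.0001] [ 0.0079 -0.0048 -0.0042]
4.38 [ 0.0279 -0.0322 -0.0001] [ 0.0079 -0.0048 -0.0042]
```

move_arm(commands=[[[0.001, -0.003, 0, 0, 0, 0, 0], [0.0015, -0.006, 0, 0, 0, 0, 0], [0.0015, -0.006, 0, 0, 0, 0, 0]]])

```text
clock: 6.28
eef_pos: [0.5016, 0.1368, 0.1314]
eef_rot: [0.996, -0.087, 0.001, 0.006]
ft_force: [-1.1, -5.0, 4.7]
finger_gap: 0.0163
```

```bash
python3 ck.py;python3 - <<'E'
from h import *
t=eyes.capture("wrist"); cv2.imwrite("pics/w5.png",t["image"])
t=eyes.capture("scene"); crop(t,205,150,120,150,4,"pics/s5.png")
E
```

```text
[0.5016 0.1368 0.1314] 0.016333357074742937 [-1.1 -5.   4.7]
r 0.04393898691486183 th 3.4708163985459453
3.67 [ 0.0027 -0.0085 -0.0002] [ 0.0111 -0.0039 -0.0054]
3.87 [ 0.0079 -0.0158 -0.0002] [ 0.0111 -0.0039 -0.0054]
4.07 [ 0.0145 -0.0219 -0.0003] [ 0.0111 -0.0039 -0.0054]
4.27 [ 0.0222 -0.0266 -0.0003] [ 0.0111 -0.0039 -0.0054]
4.47 [ 0.0307 -0.0297 -0.0003] [ 0.0111 -0.0039 -0.0054]
```

View pics/w5.png

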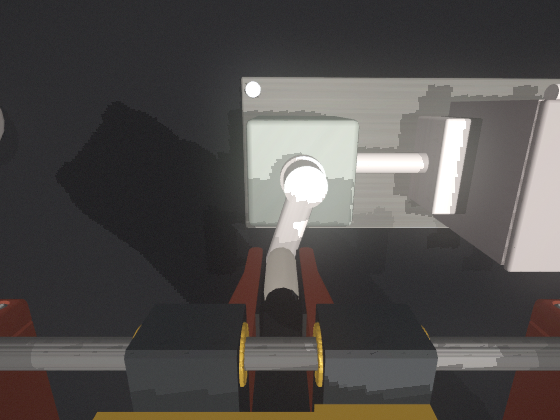

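View pics/s5.png

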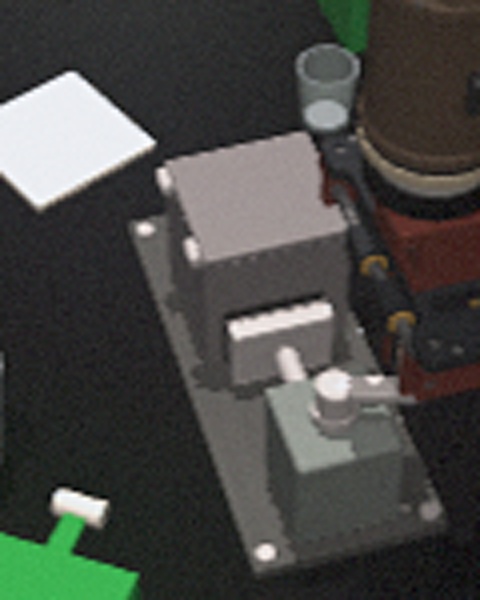

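```bash
python3 - <<'E'
from h import *
w=eyes.capture("wrist"); s=monitor.state()
m=w["image"][150:215,270:340]; g=cv2.cvtColor(m,cv2.COLOR_BGR2GRAY)
_,b=cv2.threshold(g,240,255,0); n,l,st,ce=cv2.connectedComponentsWithStats(b); 
i=1+np.argmax(st[1:,4]); print(st[i],ce[i]+[270,150])
for z in (.12,.125,.13): print(z,onz(w,306,186,z))
print(s["ft_force"],s["eef_pos"])
for p in [(247,122),(356,121),(355,227)]: print("gb",onz(w,*p,.09))
E
```

```text
[  14    6   44   48 1338] [306.9245142  182.55082212]
0.12 [0.53929929 0.11627054 0.12      ]
0.125 [0.54055872 0.11651271 0.125     ]
0.13 [0.54181814 0.11675489 0.13      ]
[-1.08841826 -5.73666321  4.82497765] [0.50159389 0.13672196 0.13142757]
gb [0.5770498  0.14388761 0.09      ]
gb [0.56622754 0.07906261 0.09      ]
gb [0.49827966 0.0868303  0.09      ]
```

move_arm(commands=[[[0.0005, -0.002, 0, 0, 0, 0, 0], [0.001, -0.0035, 0, 0, 0, 0, 0], [0.001, -0.0035, 0, 0, 0, 0, 0]]])

```text
clock: 6.8
eef_pos: [0.5024, 0.1383, 0.1314]
eef_rot: [0.996, -0.087, 0.001, 0.007]
ft_force: [-1.7, -6.5, 5.0]
finger_gap: 0.0161
```

```bash
python3 ck.py
```

```text
[0.5024 0.1383 0.1314] 0.016128307340773144 [-1.7 -6.5  5. ]
r 0.04393728488215873 th 3.5104224161392086
3.71 [ 0.003  -0.0084 -0.0002] [ 0.0138 -0.0029 -0.0066]
3.91 [ 0.0085 -0.0155 -0.0003] [ 0.0138 -0.0029 -0.0066]
4.11 [ 0.0154 -0.0213 -0.0004] [ 0.0138 -0.0029 -0.0066]
4.31 [ 0.0232 -0.0257 -0.0004] [ 0.0138 -0.0029 -0.0066]
4.51 [ 0.0318 -0.0285 -0.0004] [ 0.0138 -0.0029 -0.0066]
```

move_arm(commands=[[[0, 0, 0, 0, 0, 0, 0.5], [0, 0, 0, 0, 0, 0, 0.5], [0, 0, -0.04, 0, 0, 0, 0.6], [0, 0, -0.09, 0, 0, 0, 0.8], [-0.02, 0.04, -0.12, 0, 0, 0, 0.8]]])

```text
clock: 7.42
eef_pos: [0.4767, 0.1067, 0.2539]
eef_rot: [0.996, -0.085, 0.002, 0.005]
ft_force: [0.0, -1.5, -0.1]
finger_gap: 0.063
```

```bash
python3 - <<'E'
from h import *
print(mv([.44,-.03,.26]))
E
```

```text
(array([-0.0129,  0.141 , -0.0047]), array([ 0.0103, -0.0047, -0.0023]))
```

move_arm(commands=[[[-0.005, 0.05, -0.005, 0.01, -0.005, 0, 0.8], [-0.01, 0.1, -0.005, 0.01, -0.005, 0, 0.8], [-0.013, 0.141, -0.005, 0.01, -0.005, 0, 0.8], [-0.013, 0.141, -0.005, 0.01, -0.005, 0, 0.8]]])

```text
clock: 7.92
eef_pos: [0.4391, -0.0326, 0.2602]
eef_rot: [0.996, -0.088, -0.0, 0.001]
ft_force: [0.1, 0.1, 0.2]
finger_gap: 0.0703
```

```bash
python3 - <<'E'
from h import *
import pickle
w=eyes.capture("wrist"); cv2.imwrite("pics/w6.png",w["image"]); pickle.dump(w,open("w6.pkl","wb"));
t=eyes.capture("scene"); pickle.dump(t,open("s6.pkl","wb")); crop(t,205,150,120,150,4,"pics/s6.png"); print(monitor.state()["eef_pos"])
E
```

```text
[ 0.43998426 -0.02933382  0.26035285]
```

View pics/w6.png

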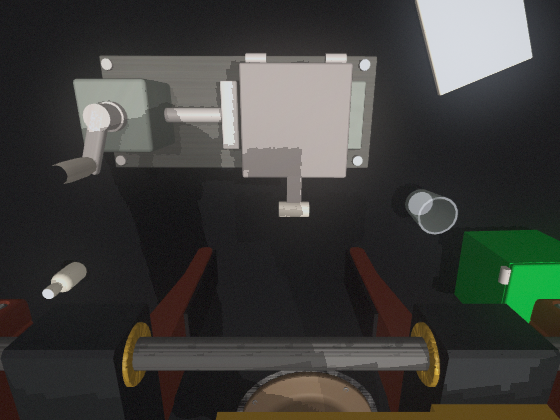

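View pics/s6.png

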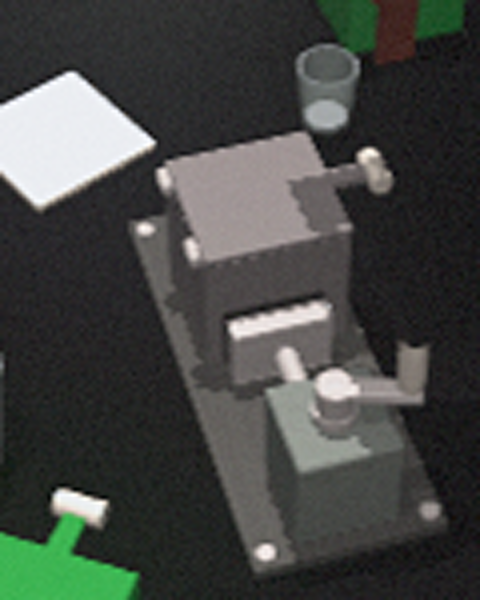

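The case is against both jaws, the crank has stayed put, and the grip bar sits at (293,209) in the wrist view.

```bash
python3 - <<'E'
from h import *
import pickle
w=pickle.load(open("w6.pkl","rb"));s=pickle.load(open("s6.pkl","rb"))
crop(w,225,45,140,180,3.3,"pics/w6a.png")
print(tri(w,(293.5,209.5),s,(373.5/4+204.6,170/4+149.6)), onz(w,293.5,209.5,.115))
# ends
print(onz(w,279,209,.115),onz(w,309,209.5,.115))
for p in [(240,64),(350,64),(347,178),(243,178)]: print("flap",onz(w,*p,.113))
# crank from this view
print("hub",onz(w,97,117,.128))
YA=-.168;ex=np.array([np.cos(YA),np.sin(YA),0]);ey=np.array([-np.sin(YA),np.cos(YA),0])
ax=np.array([.5402,.116,0]);o=ax-.165*ey
for lab,v in [("case centre",-.012)]:
  c=o+v*ey; print(lab,c,"grip",c-.084*ex,"hinge",c+.05*ex)
E
```

```text
(array([ 0.42194351, -0.04252269,  0.11329638]), np.float64(0.002175430715659962)) [ 0.4213847 -0.0422844  0.115    ]
[ 0.42439869 -0.02829123  0.115     ] [ 0.41870738 -0.05734235  0.115     ]
flap [ 0.55986352 -0.0180899   0.113     ]
flap [ 0.54319784 -0.11219743  0.113     ]
flap [ 0.44316949 -0.09819239  0.113     ]
flap [4.60690056e-01 4.42252732e-04 1.13000000e-01]
hub [0.53832861 0.11128292 0.128     ]
case centre [ 0.51060368 -0.05850805  0.        ] grip [ 0.4277863  -0.04446233  0.        ] hinge [ 0.55989974 -0.06686859  0.        ]
```

View pics/w6a.png

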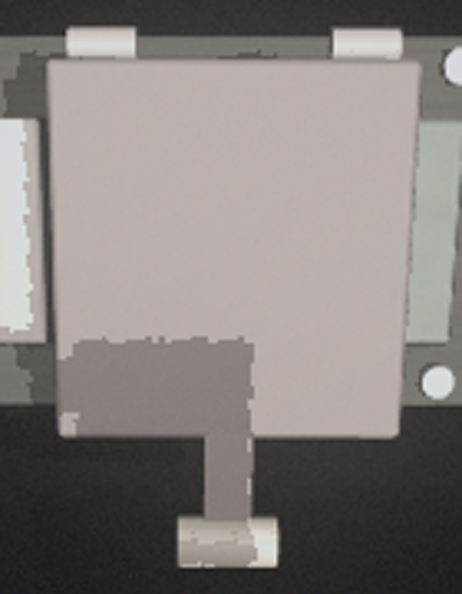

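```bash
python3 - <<'E'
from h import *
import pickle
w=eyes.capture("wrist");s=eyes.capture("scene"); pickle.dump(w,open("w7.pkl","wb"));
im=w["image"]; g=cv2.cvtColor(im,cv2.COLOR_BGR2GRAY)
cv2.imwrite("pics/w7a.png",cv2.resize(im[40:230,60:370],None,fx=2.5,fy=2.5,interpolation=cv2.INTER_CUBIC))
print(monitor.state()["eef_pos"],w["xyz"])
E
```

```text
[ 0.44015382 -0.0284686   0.26026838] [ 0.52180819 -0.04302228  0.42233181]
```

View pics/w7a.png

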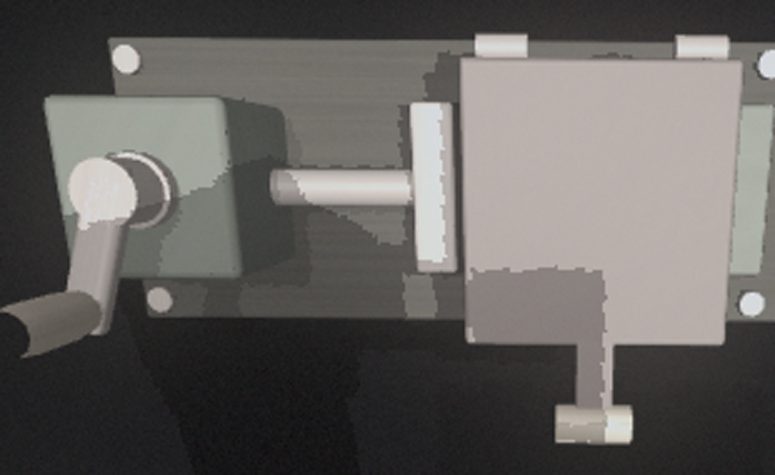

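```bash
python3 - <<'E'
from h import *
import pickle
w=pickle.load(open("w7.pkl","rb"));s=pickle.load(open("s6.pkl","rb"))
P=lambda u,v:(u/2.5+60-.3,v/2.5+40-.3)
print("grip",tri(w,P(593,424),s,(373.5/4+204.6,170/4+149.6)),onz(w,*P(593,424),.115))
a,b=onz(w,*P(555,424),.115),onz(w,*P(632,424),.115);print(a,b,np.linalg.norm(a-b),np.arctan2((a-b)[0],(a-b)[1]))
print("hub",onz(w,*P(102,192),.128))
for p in [(461,59),(742,61),(724,345),(467,343)]: print("flap",onz(w,*P(*p),.114))
print("fixed jaw top",onz(w,*P(728,274),.062), "pad corner",onz(w,*P(457,272),.062))
print(mv([.4215,-.0415,.20]))
E
```

```text
grip (array([ 0.42228527, -0.04244057,  0.11337683]), np.float64(0.0016317498046163766)) [ 0.42197943 -0.04224944  0.115     ]
[ 0.42452798 -0.0274702   0.115     ] [ 0.41936377 -0.05741787  0.115     ] 0.03038966425708332 0.17076173335150283
hub [0.53848541 0.11225738 0.128     ]
flap [ 0.56057905 -0.01774687  0.114     ]
flap [ 0.54341361 -0.11358802  0.114     ]
flap [ 0.44458531 -0.09675878  0.114     ]
flap [4.62121947e-01 3.48256928e-04 1.14000000e-01]
fixed jaw top [ 0.46275283 -0.11091122  0.062     ] pad corner [0.48372176 0.00561637 0.062     ]
(array([-0.0162,  0.016 ,  0.0603]), array([-0.0003,  0.0003, -0.0002]))
```

move_arm(commands=[[[-0.016, 0.016, 0.05, 0, 0, 0, 0.7], [-0.0165, 0.0168, 0.1, 0, 0, 0, 0.7], [-0.0165, 0.0168, 0.14, 0, 0, 0, 0.6], [-0.0165, 0.0168, 0.166, 0, 0, 0, 0.6], [-0.0165, 0.0168, 0.166, 0, 0, 0, 0.6]]], squeeze=15)

```text
clock: 8.75
eef_pos: [0.42, -0.0407, 0.0928]
eef_rot: [0.997, -0.083, -0.002, -0.001]
ft_force: [-1.1, 0.3, 0.1]
finger_gap: 0.0529
```

```bash
python3 - <<'E'
from h import *
w=eyes.capture("wrist"); cv2.imwrite("pics/w8.png",w["image"]); s=monitor.state(); print(s["eef_pos"],s["ft_force"],s["finger_gap"])
E
```

```text
[ 0.42092247 -0.04091741  0.094017  ] [ 1.06206819 -0.39303344  0.02638075] 0.05301467001718216
```

View pics/w8.png

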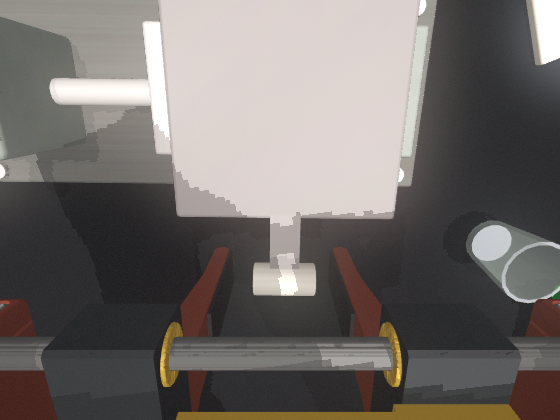

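move_arm(commands=[[[0.001, 0.002, 0, 0, 0, 0, 0.4], [0.001, 0.002, 0, 0, 0, 0, 0], [0.001, 0.002, 0, 0, 0, 0, 0], [0.001, 0.002, 0, 0, 0, 0, 0]]], squeeze=15)

```text
clock: 9.3
eef_pos: [0.4223, -0.0428, 0.0945]
eef_rot: [0.997, -0.083, -0.0, -0.001]
ft_force: [1.9, 1.5, 0.6]
finger_gap: 0.0301
```

```bash
cat > fl.py <<'E'
from h import *
s=monitor.state(); print(s["eef_pos"].round(4),s["ft_force"].round(1),s["finger_gap"].round(4))
ex=np.array([np.cos(YAW),np.sin(YAW),0])
H=np.array([.421,-.0425,.094])+.134*ex; H[2]=.110-.019
d=s["eef_pos"]-H; ph=np.arctan2(d[2],-d@ex); print("r",np.hypot(d[2],d@ex),"phi",ph)
for f in ph+.2*np.arange(1,6):
    p=H-.134*np.cos(f)*ex+[0,0,.134*np.sin(f)]; print(round(f,2),*mv(p,st=s))
E
python3 fl.py
```

```text
Traceback (most recent call last):
  File "fl.py", line 2, in <module>
    s=monitor.state(); print(s["eef_pos"].round(4),s["ft_force"].round(1),s["finger_gap"].round(4))
                                                                          ^^^^^^^^^^^^^^^^^^^^^
AttributeError: 'float' object has no attribute 'round'
```

```bash
sed -i 's/s\["finger_gap"\].round(4)/s["finger_gap"]/' fl.py; python3 fl.py
```

```text
[ 0.4223 -0.0428  0.0945] [1.9 1.5 0.6] 0.030061445121220443
r 0.13274678814796856 phi 0.026610403421469076
0.23 [ 0.0021 -0.0001 -0.0266] [-0.0015  0.0005  0.0019]
0.43 [ 0.0107 -0.0001 -0.0519] [-0.0015  0.0005  0.0019]
0.63 [ 0.0241 -0.0002 -0.0751] [-0.0015  0.0005  0.0019]
0.83 [ 0.0419 -0.0002 -0.0951] [-0.0015  0.0005  0.0019]
1.03 [ 6.330e-02 -1.000e-04 -1.111e-01] [-0.0015  0.0005  0.0019]
```

move_arm(commands=[[[0.0005, 0, -0.012, 0, 0, 0, 0], [0.0025, 0, -0.0266, 0, 0, 0, 0], [0.006, 0, -0.039, 0, 0, 0, 0], [0.011, 0, -0.0515, 0, 0, 0, 0], [0.017, 0, -0.064, 0, 0, 0, 0]]])

```text
clock: 9.93
eef_pos: [0.4391, -0.0458, 0.1594]
eef_rot: [0.997, -0.083, -0.0, -0.001]
ft_force: [1.5, 1.6, -2.8]
finger_gap: 0.03
```

```bash
python3 fl.py; python3 - <<'E'
from h import *
w=eyes.capture("scene"); crop(w,205,130,130,150,4,"pics/s9.png")
E
```

```text
[ 0.4391 -0.0458  0.1594] [ 1.5  1.6 -2.8] 0.03002157391800184
r 0.13430819623852538 phi 0.5341362186371353
0.73 [ 0.0161 -0.0002 -0.0214] [-0.0014  0.0009  0.0018]
0.93 [ 0.0359 -0.0002 -0.0394] [-0.0014  0.0009  0.0018]
1.13 [ 0.0589 -0.0002 -0.0531] [-0.0014  0.0009  0.0018]
1.33 [ 0.0841 -0.0001 -0.062 ] [-0.0014  0.0009  0.0018]
1.53 [ 1.106e-01 -1.000e-04 -6.560e-02] [-0.0014  0.0009  0.0018]
```

View pics/s9.png

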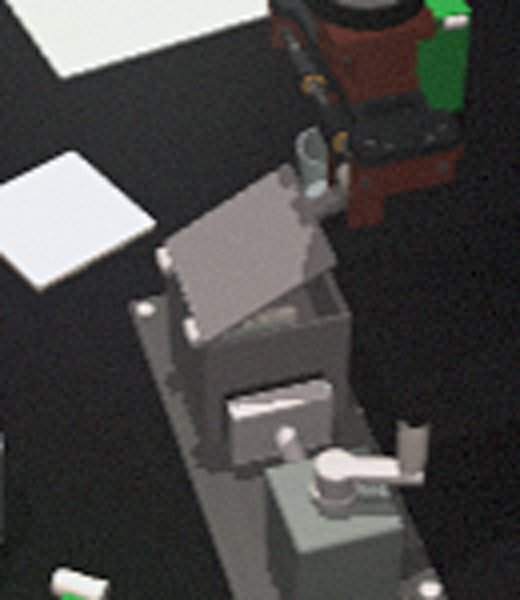

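The flap is opening and the case hasn't moved. Next I'll carry on to upright and past it.

move_arm(commands=[[[0.016, 0, -0.0214, 0, 0, 0, 0], [0.036, 0, -0.0394, 0, 0, 0, 0], [0.059, 0, -0.0531, 0, 0, 0, 0], [0.084, 0, -0.062, 0, 0, 0, 0], [0.1106, 0, -0.0656, 0, 0, 0, 0]]])

```text
clock: 10.6
eef_pos: [0.5498, -0.0655, 0.2273]
eef_rot: [0.997, -0.083, 0.0, 0.0]
ft_force: [-0.8, -0.5, -0.7]
finger_gap: 0.0295
```

```bash
python3 fl.py
```

```text
[ 0.5498 -0.0655  0.2273] [-0.8 -0.5 -0.7] 0.02948416828730363
r 0.13631063490402576 phi 1.547253106522769
1.75 [ 0.0267 -0.0011  0.0044] [ 0.0002 -0.0005  0.0009]
1.95 [ 0.0525 -0.0011  0.0117] [ 0.0002 -0.0005  0.0009]
2.15 [ 0.0762 -0.0011  0.024 ] [ 0.0002 -0.0005  0.0009]
2.35 [ 0.0971 -0.0011  0.0407] [ 0.0002 -0.0005  0.0009]
2.55 [ 0.1142 -0.001   0.0613] [ 0.0002 -0.0005  0.0009]
```

move_arm(commands=[[[0.02, 0, 0.002, 0, 0, 0, 0], [0.034, 0, 0.005, 0, 0, 0, 0], [0.04, 0, 0.0065, 0, 0, 0, 0], [0.04, 0, 0.0065, 0, 0, 0, 0]]])

```text
clock: 11.1
eef_pos: [0.5911, -0.073, 0.2221]
eef_rot: [0.996, -0.084, 0.002, 0.0]
ft_force: [1.1, -0.3, 5.6]
finger_gap: 0.0297
```

```bash
python3 fl.py; python3 - <<'E'
from h import *
w=eyes.capture("scene"); crop(w,205,90,130,150,4,"pics/s10.png"); print(monitor.state()["qpos"])
E
```

```text
[ 0.5911 -0.073   0.2221] [ 1.1 -0.3  5.6] 0.02965100808296185
r 0.13670664332616822 phi 1.8586880173080995
2.06 [ 0.0239 -0.0016  0.0128] [ 0.0005 -0.004   0.0002]
2.26 [ 0.0462 -0.0016  0.0277] [ 0.0005 -0.004   0.0002]
2.46 [ 0.0649 -0.0016  0.0468] [ 0.0005 -0.004   0.0002]
2.66 [ 0.0796 -0.0016  0.0692] [ 0.0005 -0.004   0.0002]
2.86 [ 0.0895 -0.0016  0.094 ] [ 0.0005 -0.004   0.0002]
[ 0.38281472  0.39964335 -0.4577976   1.65169973  0.19270465  1.13107816
 -1.86399628]
```

View pics/s10.png

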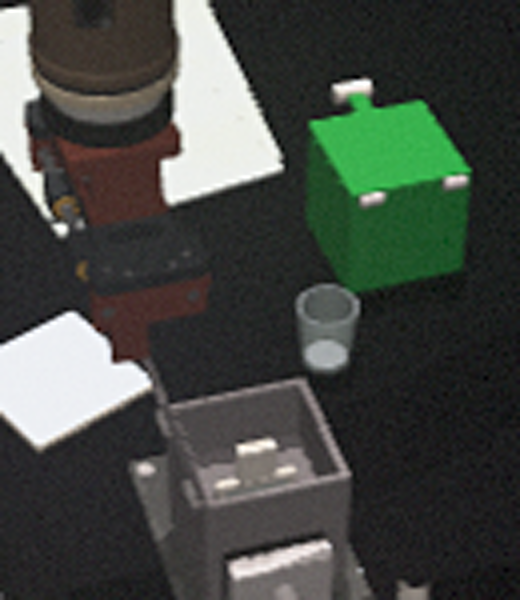

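move_arm(commands=[[[0, 0, 0, 0, 0, 0, 0.6], [0, 0, 0, 0, 0, 0, 0.6], [0, 0, -0.03, 0, 0, 0, 0.6], [0, 0, -0.07, 0, 0, 0, 0.6], [-0.04, 0, -0.08, 0, 0, 0, 0.6]]])

```text
clock: 11.78
eef_pos: [0.5528, -0.0663, 0.3036]
eef_rot: [0.996, -0.084, 0.003, 0.0]
ft_force: [-0.8, -0.5, 0.5]
finger_gap: 0.0519
```

```bash
python3 - <<'E'
from h import *
import pickle
w=eyes.capture("wrist"); cv2.imwrite("pics/w11.png",w["image"]); pickle.dump(w,open("w11.pkl","wb"))
w=eyes.capture("top"); crop(w,220,160,160,110,5,"pics/t11.png");pickle.dump(w,open("t11.pkl","wb"))
w=eyes.capture("scene"); crop(w,205,90,150,150,4,"pics/s11.png");pickle.dump(w,open("s11.pkl","wb"))
s=monitor.state(); print(s["eef_pos"],s["ft_force"])
E
```

```text
[ 0.55039121 -0.06610422  0.30282939] [-0.2395929  -0.53066826  0.4571482 ]
```

View pics/w11.png

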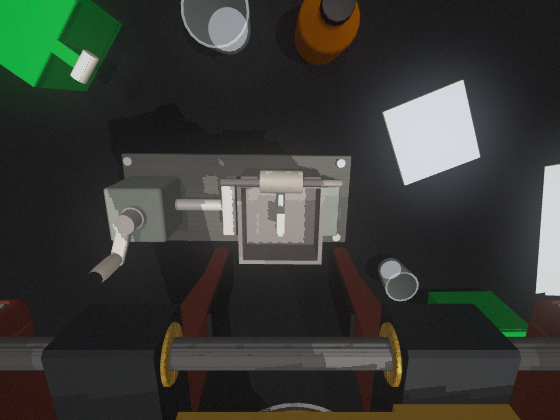

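View pics/s11.png

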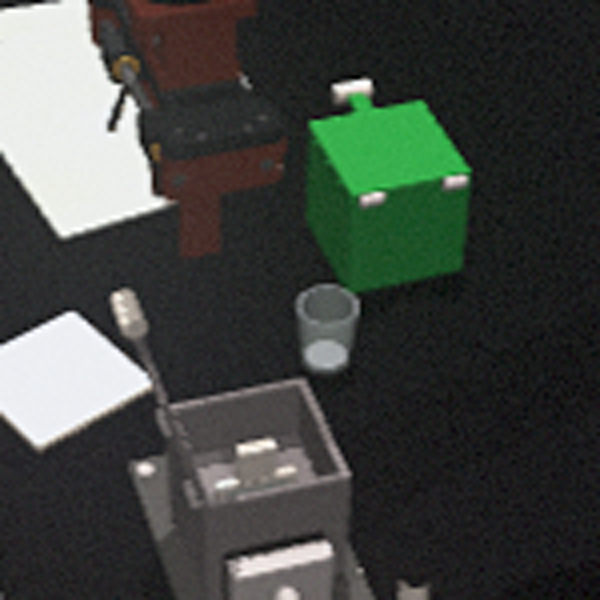

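View pics/t11.png

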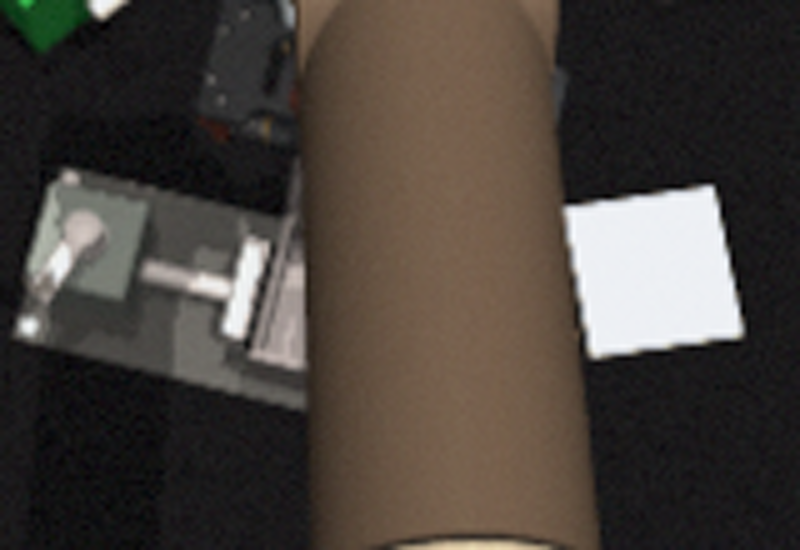

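move_arm(commands=[[[-0.02, 0, 0, 0, 0, -0.18, 0.6], [-0.045, 0, 0, 0, 0, -0.36, 0.6], [-0.045, 0, 0, 0, 0, -0.54, 0.6], [-0.045, 0, 0, 0, 0, -0.72, 0.6], [-0.045, 0, 0, 0, 0, -0.9, 0.6]]])

```text
clock: 12.55
eef_pos: [0.5064, -0.059, 0.3018]
eef_rot: [0.933, 0.361, 0.001, 0.002]
ft_force: [0.3, 0.2, 0.1]
finger_gap: 0.0525
```

move_arm(commands=[[[0, 0, 0, 0, 0, -0.18, 0.6], [0, 0, 0, 0, 0, -0.36, 0.6], [0, 0, 0, 0, 0, -0.54, 0.6], [0, 0, 0, 0, 0, -0.72, 0.6], [0, 0, 0, 0, 0, -0.9, 0.6]]])

```text
clock: 13.18
eef_pos: [0.5068, -0.0595, 0.3011]
eef_rot: [0.681, 0.732, 0.001, 0.002]
ft_force: [0.6, -0.2, -0.6]
finger_gap: 0.0528
```

move_arm(commands=[[[0, 0, 0, 0, 0, -0.18, 0.6], [0, 0, 0, 0, 0, -0.36, 0.6], [0, 0, 0, 0, 0, -0.54, 0.6], [0, 0, 0, 0, 0, -0.72, 0.6], [0, 0, 0, 0, 0, -0.9, 0.6]]])

```text
clock: 13.8
eef_pos: [0.5071, -0.0598, 0.3003]
eef_rot: [0.292, 0.956, 0.0, 0.001]
ft_force: [-0.1, 0.4, 0.1]
finger_gap: 0.0528
```

```bash
python3 - <<'E'
from h import *
s=monitor.state(); print(s["qpos"],s["eef_pos"]); print(mv([.505,-.058,.28],tgt(YAW+np.pi)))
E
```

```text
[ 0.75348189  0.2579294  -0.8776939   1.71733561  0.20834504  1.26156605
  0.80707346] [ 0.5071381  -0.0598463   0.30032122]
(array([0.0028, 0.0003, 0.0203]), array([ 2.000e-04,  2.200e-03, -4.243e-01]))
```

move_arm(commands=[[[0.003, 0, 0.01, 0, 0, -0.18, 0.6], [0.003, 0, 0.02, 0, 0, -0.36, 0.6], [0.003, 0, 0.02, 0, 0.002, -0.424, 0.6], [0.003, 0, 0.02, 0, 0.002, -0.424, 0.6]]])

```text
clock: 14.3
eef_pos: [0.505, -0.0586, 0.2796]
eef_rot: [0.085, 0.996, 0.001, -0.0]
ft_force: [0.3, -0.7, -0.2]
finger_gap: 0.0529
```

```bash
python3 - <<'E'
from h import *
import pickle
w=eyes.capture("wrist"); cv2.imwrite("pics/w12.png",w["image"]); pickle.dump(w,open("w12.pkl","wb"))
s=monitor.state(); print(s["eef_pos"],s["ft_force"],mv([.505,-.058,.28],tgt(YAW+np.pi)))
E
```

```text
[ 0.50497292 -0.05846806  0.27979421] [ 0.71782022 -0.38549143  0.12227548] (array([ 0.0001,  0.0005, -0.0002]), array([ 0.001 , -0.0005, -0.0022]))
```

View pics/w12.png

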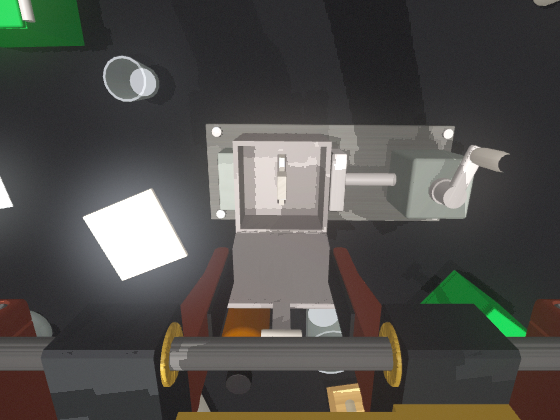

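```bash
python3 - <<'E'
from h import *
import pickle
w=pickle.load(open("w12.pkl","rb")); s=pickle.load(open("s11.pkl","rb"))
crop(w,225,125,115,115,5,"pics/w12a.png"); crop(s,235,175,70,50,9,"pics/s12a.png")
E
```

```text
(no output)
```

View pics/w12a.png

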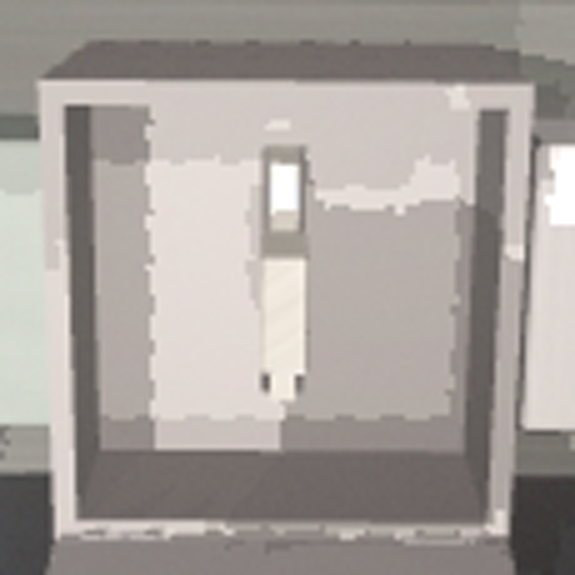

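View pics/s12a.png

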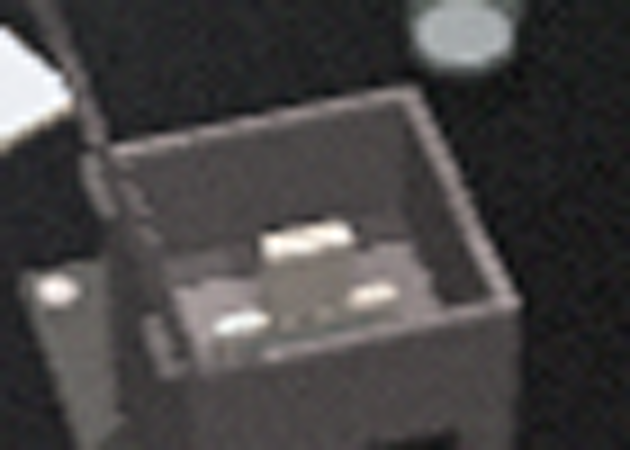

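```bash
python3 - <<'E'
from h import *
import pickle
w=pickle.load(open("w12.pkl","rb")); s=pickle.load(open("s11.pkl","rb"))
P=lambda u,v:(u/5+225-.4,v/5+125-.4); S=lambda u,v:(u/9+235-.45,v/9+175-.45)
a,b=onz(w,*P(285,258),.102),onz(w,*P(285,375),.102); print(a,b,(a+b)/2,np.linalg.norm(a-b))
print("scene tab top",onz(s,*S(308,238),.102), tri(w,P(285,316),s,S(308,238)))
r=np.array([onz(w,*P(*p),.107) for p in [(40,82),(533,85),(510,530),(58,535)]]); print("rim",r,r.mean(0),[np.linalg.norm(r[i]-r[(i+1)%4]) for i in range(4)])
e=(r[1]-r[0]+r[2]-r[3]); print("yaw",np.arctan2(-e[0],e[1]))
print("rim scene",[onz(s,*S(*p),.107) for p in [(110,148),(410,88),(518,302)]])
# hinge est
print("case centre from flap arc", np.array([.421,-.0425])+.084*np.array([np.cos(YAW),np.sin(YAW)]))
print("tile corners", [onz(s,*p,.008) for p in []])
E
```

```text
[ 0.49141745 -0.0546156   0.102     ] [ 0.51676413 -0.05892783  0.102     ] [ 0.50409079 -0.05677171  0.102     ] 0.025710885468139034
scene tab top [ 0.50411057 -0.05822427  0.102     ] (array([ 0.50410078, -0.05705891,  0.10279527]), np.float64(0.001138060737243107))
rim [[ 0.44649843 -0.09703542  0.107     ]
 [ 0.46384701  0.00075037  0.107     ]
 [ 0.55857778 -0.01596041  0.107     ]
 [ 0.54296228 -0.11398945  0.107     ]] [ 0.50297138 -0.05655873  0.107     ] [np.float64(0.09931280173174115), np.float64(0.09619339510209694), np.float64(0.09926497843180268), np.float64(0.09794239931525939)]
yaw -0.16677934809001613
rim scene [array([ 0.54228798, -0.11543539,  0.107     ]), array([ 0.44854399, -0.09757907,  0.107     ]), array([ 0.46360172, -0.00214019,  0.107     ])]
case centre from flap arc [ 0.50381738 -0.05654571]
tile corners []
```

move_arm(commands=[[[0.001, 0.001, 0.05, 0, 0, 0, 0.4], [0.001, 0.001, 0.1, 0, 0, 0, 0.4], [0.001, 0.001, 0.13, 0, 0, 0, 0.4], [0.001, 0.001, 0.145, 0, 0, 0, 0.4], [0.001, 0.001, 0.145, 0, 0, 0, 0.4]]], squeeze=15)

```text
clock: 14.98
eef_pos: [0.5041, -0.0571, 0.1345]
eef_rot: [0.085, 0.996, 0.001, -0.001]
ft_force: [0.2, -0.1, 0.1]
finger_gap: 0.0354
```

```bash
python3 - <<'E'
from h import *
w=eyes.capture("wrist"); cv2.imwrite("pics/w13.png",w["image"])
s=monitor.state(); print(s["eef_pos"],s["ft_force"],s["finger_gap"],mv([.5041,-.0573,.072],tgt(YAW+np.pi)))
E
```

```text
[ 0.50468376 -0.05699612  0.135379  ] [-0.38760575 -0.79971474 -0.07029688] 0.035031746555039114 (array([ 0.0005, -0.0005,  0.0634]), array([ 0.0013,  0.0001, -0.0025]))
```

View pics/w13.png

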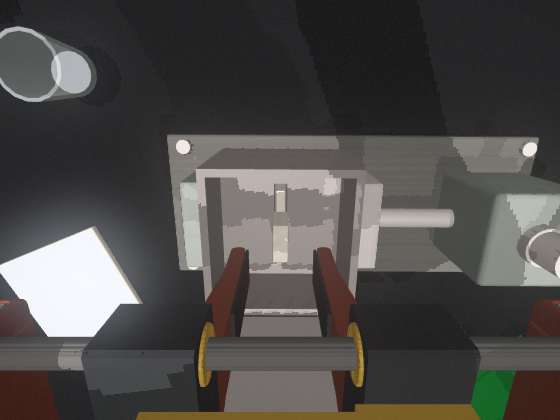

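The tab sits centred between the fingers at column 281. Descending and gripping.

move_arm(commands=[[[0.0005, -0.0005, 0.03, 0, 0, 0, 0.4], [0.0005, -0.0005, 0.055, 0, 0, 0, 0.4], [0.0005, -0.0005, 0.063, 0, 0, 0, 0.4], [0.0005, -0.0005, 0.063, 0, 0, 0, 0.4]]])

```text
clock: 15.52
eef_pos: [0.5047, -0.0573, 0.0731]
eef_rot: [0.085, 0.996, 0.001, 0.001]
ft_force: [0.7, 0.2, -0.4]
finger_gap: 0.0351
```

move_arm(commands=[[[0, 0, 0, 0, 0, 0, 0], [0, 0, 0, 0, 0, 0, 0], [0, 0, 0, 0, 0, 0, 0], [0, 0, 0, 0, 0, 0, 0]]], squeeze=20)

```text
clock: 16.02
eef_pos: [0.505, -0.0574, 0.0737]
eef_rot: [0.085, 0.996, 0.0, 0.001]
ft_force: [-1.1, 0.2, 4.4]
finger_gap: 0.0098
```

```bash
python3 - <<'E'
from h import *
w=eyes.capture("wrist"); cv2.imwrite("pics/w14.png",w["image"])
s=monitor.state(); print(s["eef_pos"],s["ft_force"],s["finger_gap"],mv([.5041,-.0573,.072],tgt(YAW+np.pi)))
E
```

```text
[ 0.50503442 -0.0573573   0.07365784] [-1.51181014 -0.81362089  5.48158705] 0.009856076538627525 (array([ 0.0009, -0.0001,  0.0017]), array([ 0.0011,  0.0017, -0.0027]))
```

View pics/w14.png

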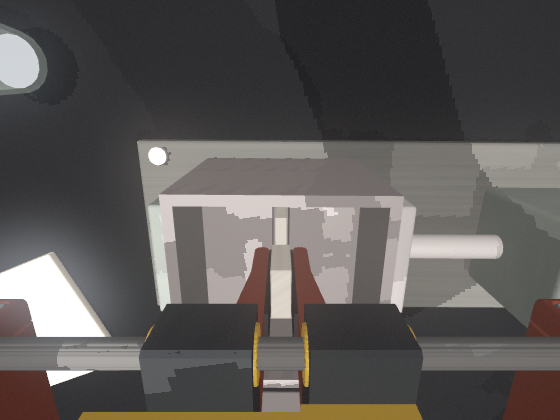

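move_arm(commands=[[[0, 0, -0.008, 0, 0, 0, 0], [0, 0, -0.018, 0, 0, 0, 0], [0, 0, -0.03, 0, 0, 0, 0], [0, 0, -0.042, 0, 0, 0, 0], [0, 0, -0.055, 0, 0, 0, 0]]], squeeze=25)

```text
clock: 16.7
eef_pos: [0.505, -0.0575, 0.1297]
eef_rot: [0.085, 0.996, 0.0, 0.001]
ft_force: [0.3, 0.1, -0.5]
finger_gap: 0.0099
```

```bash
python3 - <<'E'
from h import *
w=eyes.capture("scene"); crop(w,205,90,150,150,4,"pics/s15.png")
s=monitor.state(); print(s["eef_pos"],s["ft_force"],s["finger_gap"])
E
```

```text
[ 0.50587044 -0.05730213  0.131137  ] [ 0.72323619 -0.5881135   1.34459379] 0.009780947980794024
```

View pics/s15.png

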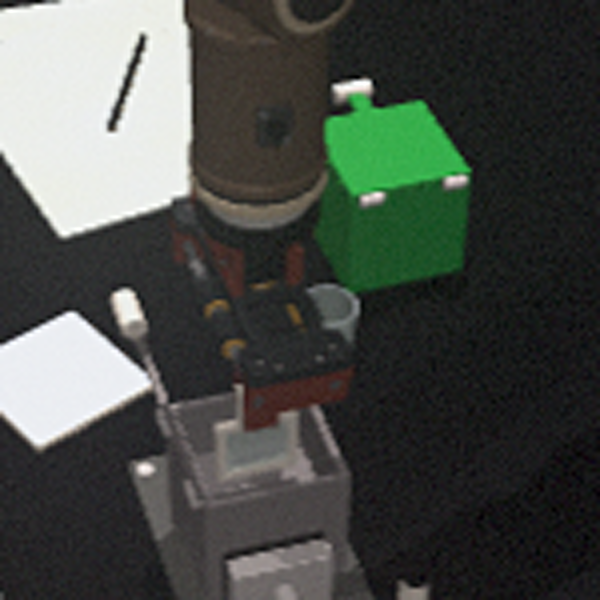

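move_arm(commands=[[[0, 0, -0.02, 0, 0, 0, 0], [0, 0, -0.045, 0, 0, 0, 0], [0, 0, -0.07, 0, 0, 0, 0], [0, 0, -0.085, 0, 0, 0, 0], [0, 0, -0.085, 0, 0, 0, 0]]])

```text
clock: 17.38
eef_pos: [0.506, -0.0575, 0.2169]
eef_rot: [0.085, 0.996, 0.0, 0.003]
ft_force: [-0.3, -0.2, -0.7]
finger_gap: 0.0097
```

```bash
python3 - <<'E'
from h import *
import pickle
w=eyes.capture("scene"); pickle.dump(w,open("s16.pkl","wb")); crop(w,185,90,150,150,4,"pics/s16.png")
s=monitor.state(); print(s["eef_pos"],s["ft_force"],s["finger_gap"],mv([.5627,-.2792,.216],tgt(YAW+np.pi)))
P=lambda u,v:(u/4+205-.4,v/4+90-.4)
tl=np.array([onz(w,*P(*p),.008) for p in [(70,312),(153,383),(41,447)]]);print(tl)
E
```

```text
[ 0.50545484 -0.05755409  0.21596775] [ 0.31142829 -0.27254411 -0.47868579] 0.009791013317905701 (array([-9.410e-02, -2.087e-01,  2.000e-04]), array([ 0.0006,  0.0043, -0.003 ]))
[[ 0.5247868  -0.34234946  0.008     ]
 [ 0.50093565 -0.23779076  0.008     ]
 [ 0.60392728 -0.21272151  0.008     ]]
```

View pics/s16.png

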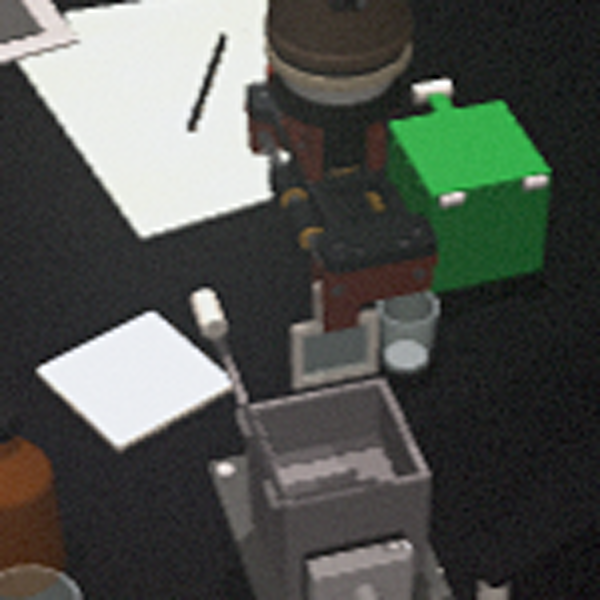

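move_arm(commands=[[[0, -0.04, 0, 0, 0.004, -0.003, 0], [0, -0.08, 0, 0, 0.004, -0.003, 0], [-0.02, -0.12, 0, 0, 0.004, -0.003, 0], [-0.055, -0.165, 0, 0, 0.004, -0.003, 0], [-0.09, -0.2, 0, 0, 0.004, -0.003, 0]]])

```text
clock: 18.05
eef_pos: [0.5598, -0.2726, 0.2147]
eef_rot: [0.085, 0.996, 0.0, -0.001]
ft_force: [0.2, 0.8, -0.6]
finger_gap: 0.0102
```

```bash
python3 - <<'E'
from h import *
s=monitor.state(); print(s["eef_pos"],s["finger_gap"],mv([.5638,-.2783,.140],tgt(YAW+np.pi)))
E
```

```text
[ 0.5597657  -0.27255467  0.21465274] 0.010214427019486957 (array([-0.0051, -0.005 ,  0.0746]), array([ 0.0001, -0.0018, -0.0017]))
```

move_arm(commands=[[[-0.005, -0.005, 0.02, 0, -0.002, -0.002, 0], [-0.005, -0.005, 0.045, 0, -0.002, -0.002, 0], [-0.005, -0.005, 0.065, 0, -0.002, -0.002, 0], [-0.005, -0.005, 0.0745, 0, -0.002, -0.002, 0], [-0.005, -0.005, 0.0745, 0, -0.002, -0.002, 0]]])

```text
clock: 18.68
eef_pos: [0.5634, -0.2778, 0.1396]
eef_rot: [0.083, 0.997, 0.0, -0.0]
ft_force: [-0.0, 0.1, 0.4]
finger_gap: 0.0095
```

```bash
python3 - <<'E'
from h import *
import pickle
w=eyes.capture("scene"); pickle.dump(w,open("s17.pkl","wb")); crop(w,175,60,160,150,4,"pics/s17.png")
w=eyes.capture("wrist"); pickle.dump(w,open("w17.pkl","wb")); cv2.imwrite("pics/w17.png",w["image"])
w=eyes.capture("top"); pickle.dump(w,open("t17.pkl","wb")); crop(w,205,120,160,120,5,"pics/t17.png")
s=monitor.state(); print(s["eef_pos"],s["eef_rot"],s["ft_force"],s["finger_gap"])
E
```

```text
[ 0.56427008 -0.27823906  0.14110181] [ 8.36870100e-02  9.96491763e-01 -1.76277138e-04  7.87753421e-04] [-0.16224523 -0.84237734 -0.22486216] 0.009903978922158337
```

View pics/s17.png

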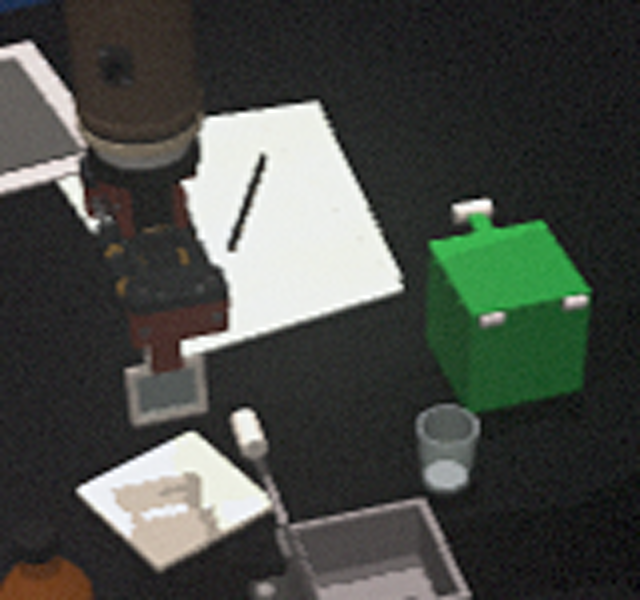

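View pics/w17.png

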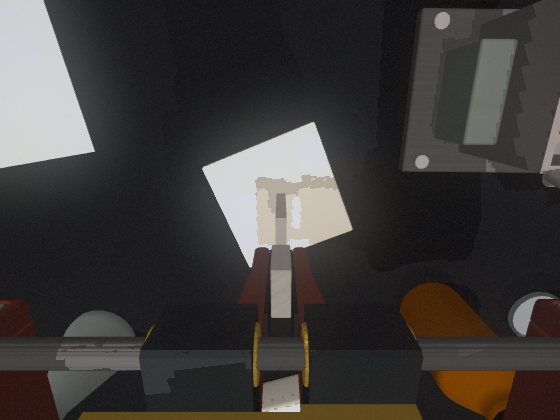

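View pics/t17.png

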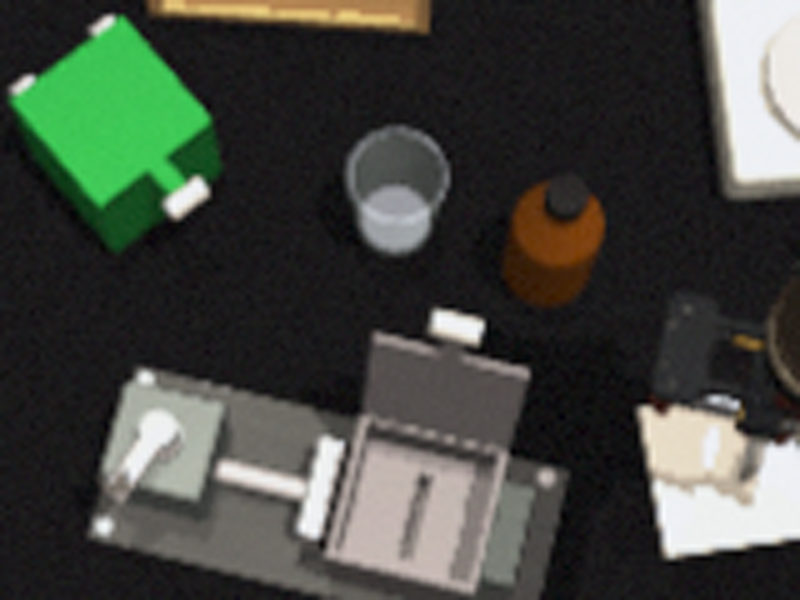

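```bash
python3 - <<'E'
from h import *
import pickle
s=pickle.load(open("s17.pkl","rb"));w=pickle.load(open("w17.pkl","rb"))
P=lambda u,v:(u/4+175-.4,v/4+60-.4)
a,b=onz(s,*P(137,424),.088),onz(s,*P(206,408),.088); print(a,b,(a+b)/2,np.linalg.norm(a-b))
t=np.array([onz(w,*p,.008) for p in [(203,168),(314,123),(352,229),(250,266)]]);print("tile wrist",t.mean(0),np.linalg.norm(t[0]-t[1]))
t=np.array([onz(s,*P(*p),.008) for p in [(78,491),(190,432),(268,497),(160,569)]]);print("tile scene",t.mean(0),np.linalg.norm(t[0]-t[1]))
# foot z from vertical plane of the plate (face +y 3mm), TCP 
st=monitor.state(); ey=np.array([-np.sin(YAW),np.cos(YAW),0]); c=st["eef_pos"]+.003*ey
for p in [P(137,424),P(206,408)]:
    o,d=ray(s,*p); k=((c-o)@ey)/(d@ey); print("on plate face",o+k*d)
print(np.degrees(np.arccos(-R.from_quat(st["eef_rot"]).apply([0,0,1])[2])),np.abs(st["joint_vel"]).max())
E
```

```text
[ 0.58742186 -0.28136363  0.088     ] [ 0.53505336 -0.2750672   0.088     ] [ 0.56123761 -0.27821541  0.088     ] 0.052745661871887624
tile wrist [ 0.56247361 -0.27814481  0.008     ] 0.10718066559832645
tile scene [ 0.56508785 -0.27926305  0.008     ] 0.10670766230781609
on plate face [ 0.58811067 -0.27923955  0.08990971]
on plate face [ 0.53676455 -0.27053132  0.09210311]
0.09250237951296988 0.003034373648109106
```

move_arm(commands=[[[0, 0, 0.001, 0, 0, 0, 0], [0, 0, 0.001, 0, 0, 0, 0], [0, 0, 0.001, 0, 0, 0, 0], [0, 0, 0.001, 0, 0, 0, 0]]])

```text
clock: 19.32
eef_pos: [0.5642, -0.2783, 0.1401]
eef_rot: [0.084, 0.996, -0.0, 0.001]
ft_force: [0.4, 0.6, -0.4]
finger_gap: 0.01
```

```bash
python3 - <<'E'
from h import *
s=monitor.state(); print(s["clock"],s["eef_pos"],s["ft_force"],s["finger_gap"],np.abs(s["joint_vel"]).max())
print(robot.finish_job())
E
```

```text
19.325 [ 0.56424587 -0.27830992  0.14014397] [ 0.44689226  0.61294263 -0.43127113] 0.009958068292807706 0.0015128516598028373
the job is handed in; nothing more can be done
None
```

The job is done and handed in at 19.3 s; the hand-in gives no verdict. The arm is holding the plate upright and still over the middle of the tile, with the case clamped and its flap open.

- **Clamp:** I turned the crank to about 3.51 rad, feeling about 6.7 N on the knob. The later pictures show the case against both jaws and the crank where I left it.
- **Flap:** I swung it to about 1.86 rad, past upright. It stayed there after I let go.
- **Plate:** I gripped it by the tab (finger gap 9.9 mm) and drew it straight up. It is within about 3 mm of the tile's centre and tilted about 0.1°. The force on the tool is under 1 N, and the arm is essentially still.
- **Height:** the two estimates of the lower edge differ slightly. The arm pose puts it about 8.0 cm above the tile; the scene camera put it at 8.2–8.4 cm, before I lowered the plate by a final 1 mm.
- **Other checks that disagreed:** camera measurements differed by 2–4 mm in places, such as the tile centre and the crank hub. At first the two fixed views disagreed on the crank's start angle (0.34 against 0.71 rad), and a wrist view settled it at about 0.51.
- **Bystanders:** the last pictures show the amber bottle, beaker and small beaker standing. The arm hid part of the view, and I did not measure every bystander's position again.

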